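# Clamp a display board and roll its facing panels down

## Robot

A 7-joint arm with a two-finger parallel gripper is mounted at the origin on a cart in front of the work surface, level with it; the furniture and walls round the work are solid. World frame = base frame: x ahead of the robot, y to its left, z up, the work surface at z = 0. Lengths are in mm, angles in rad, forces in N, time in s.
With the tool pointing down it reaches from about 400 to 875 mm from the base axis. Payload 6.5 kg.
Tool frame: the origin (TCP) lies midway between the tips of the shut fingers; the grasp point (between the pads) lies 19 mm behind it; x points along the fingers, y is the direction in which the jaws open and shut, and the axes are right-handed (so a half turn about x gives the same grasp; the last joint's range is limited). The gripper opens to 88 mm and grips with 3 to 60 N. Pads are 18 mm wide; open, the fingers measure 123 mm over their backs; the gripper's body (75 mm by 187 mm) begins 45 mm behind the grasp point.
Start: joints at [-1.409, 0.536, -0.004, 1.538, 0.003, 1.067, -0.071], TCP at [146.788, 633.201, 238.716] pointing down, gripper open.
Joint ranges: [-2.7, 2.7], [-0.37, 2.16], [-1.27, 1.26], [0.24, 2.4], [-1.31, 4.45], [0.19, 1.91], [-2.76, 2.76]. Speed limits (rad/s): [2.39, 2.39, 3.14, 3.14, 3.14, 3.14, 3.14].

## Interface

Orientations are given as [roll, pitch, yaw] about the fixed x, y, z axes, in that order (R = Rz(yaw) Ry(pitch) Rx(roll)).
In Python, from plant import sensors, imaging, manip gives the robot as it stands.
- The arm moves only by the tool play_rows, never from a script. Its argument "steps" is a list of rows, each an object of numbers: "x", "y", "z": the shift along the tool's x, y, z in mm; "yaw": the turn about the tool's x in degrees; "fingers": the gripper command: -1 is fully open, 1 is shut, values between are in proportion. In form: [{"x": .., "y": .., "z": .., "yaw": .., "fingers": ..}, ...]. A call has 1 to 10 rows; each row shifts and turns the commanded pose from where the row before left it, along the tool's axes as they then stand; what a row does not reach is not made up. A row lasts 1/10 s, in which the tool goes at most 50 mm and 8.59 degrees, less where a joint would pass 70% of its speed; a pose out of reach is approached as far as the arm can. A call is refused whole if a number of a shift passes 50 or a number of a turn 8.59, either way. A call with a gripper value outside its range is refused whole. The fingers move at their own pace and stop on an object; the grip force is fixed at half the most. Time passes only in rows, so rows that do not move let the fingers close. It gives the time, the measured TCP pose, the force and the opening at its end, in the units of the state.
- sensors.observe(): the state, without advancing time (a new reading comes with each control period).
- imaging.snapshot(name): name is "scene" or "top" or "wrist"; returns a dict with "img" (420x560x3 uint8, red, green, blue), "z_map" (420x560 float32, mm along the optical axis (not along the pixel's ray), 0 where there is no reading), "mtx" (3x3 intrinsics, pixels), "D" ([k1, k2, p1, p2, k3] as OpenCV has them; the pictures are not rectified), "cam_to_world" (4x4, takes a point from camera to world coordinates). Camera axes: x right, y down, z forward; pixel columns grow to the right and rows downward; lengths in mm; the calibration is good to about 2 mm. A picture is of the moment at which its call begins.
- manip.finish_job(): hands the job in, once; it reports no verdict.
The state is a dict: "time_s": time; "joint_positions": joint angles; "qd": joint speeds; "joint_torque": joint torques, N m; "tool_pos": TCP position; "tcp_rot": TCP orientation; "ft_force": force on the tool from outside, world axes, zero at the start; "moment": the same for the moment, N m; "width": finger opening in mm.
Only numpy, scipy, OpenCV 4.12 (cv2) and the standard library are available. Lean on these libraries where they do the work, as an engineer would, in place of code of your own. Each camera call takes 0.05 s, during which the arm holds its last target.

## Task

Slide the display board fully back against the aluminium fence of the jig and turn the black clamp knob clockwise until the brass indicator tab pops out of the column. Then take the hand roller from its rest and roll it under steady, moderate pressure along the row of five dark panels, so that every panel is pressed down fully into the board, and stand the roller upright back on the two rails of its rest. Use only the roller to press the panels, and leave the bell, the bowl of hazelnuts and the card stand where they are.

Things in the scene. Friction and masses are not known exactly. Their poses are not given: they have to be found in the camera images.
- jig: Jig fixed to the counter. Its origin lies on the counter (z = 0) exactly where the centre of the board's underside belongs; x points away from the robot toward the fence, y to the left along the fence, z up. Fence: aluminium bar 16 mm high, 250 mm long, its straight face at x = +65.5 mm. A dark steel clamp stands behind the fence's left end.
- clamp_foot_point (a point): Underside of the clamp's round sprung rubber foot (22 mm wide), at x = +45, y = +92 mm of the jig, about 21 mm above the counter when slack. It hangs from an arm (28 mm wide, z = 48 to 66 mm) that reaches forward from the column (x = 102 to 138 mm of the jig, 66 mm high). The board slides under it.
- knob_grip (a point): Grip point of the clamp knob, on its vertical axis, 93 mm above the counter. The knob is a black upright bar 56 mm long (along this point's x axis), 16 mm thick (along its y axis), z = 76 to 106 mm. Seen from above the bar starts turned about +0.65 to +0.5 rad from the jig's x axis and turns clockwise (its yaw falls) to tighten.
- clamp_knob (a joint): Turn of the knob, rad: 0 slack, growing clockwise from above, stop at 1.3; takes about 0.15 N m, stays where left. Lowers the foot 7 mm per rad. With the board under the foot they meet at about 0.5 and the set force of about 7 N makes the tab rise from there, out fully by about 1 (with no board there the tab never comes out). Turn to about 1.2, in one grasp.
- indicator_tab (a joint): Travel of the brass indicator tab (round pin, 12 mm across) in the top of the clamp column, m, measured against the screw: 0 while the clamp holds with less than its set force (top of the pin flush with the column or just below), above 0.008 popped out (the pin then stands 4 to 20 mm out of the column). Reads about 0.019 to 0.028 with the knob at 1.1 to 1.3.
- board: Loose white display board 130 (x) by 240 (y) by 18 mm, 0.6 kg, flat on the counter; origin at the centre of its underside. Starts 45 to 62 mm short of the fence. Five dark wooden panels, 94 (x) by 29 mm (y), at x = 0, y = -95, -65, -35, -5, +25 mm; tops 23 mm above the underside, 19 mm when pressed home. The foot bears on the plain part, y = +40 to +120 mm.
- rest: Wooden roller rest fixed to the counter: two parallel rails 30 mm high, 70 mm long in y, centred at x = +-73 mm (each 22 mm wide), on a base of 176 by 70 mm. Origin at the centre of its underside.
- roller: Hand roller, 0.44 kg, on the rest. Origin: middle, level with the underside of its two flat feet (x to +-82, y to +-28 mm); z up, x along the axle, rolls along y. Wooden handle: 76 (x) by 28 mm (y, the grasp), z = 52 to 98 mm. Rubber drum 40 mm in diameter, 104 mm long, lowest line 16 mm under the origin unloaded: on a pressed-home panel the origin is 35 mm above the counter.
- roller_axle (a joint): How far the sprung axle of the drum is pushed up into the frame, m: 0 unloaded, 0.010 end stop. The spring presses with about 3 N at first contact and 0.9 N more per mm (about 9 N at 0.006). A panel starts to go down at about 4 N.
- roller_drum (a joint): Turn of the drum on its axle, rad, either way; it turns freely as the roller rolls (20 mm per rad).
- panel0 (a joint): How far panel 0 (counted along the board's +y, toward the clamp) has been pressed down, m: 0 standing proud, 0.004 fully down; pressed home counts above 0.003. Friction keeps it where it is.
- panel1 (a joint): How far panel 1 (counted along the board's +y, toward the clamp) has been pressed down, m: 0 standing proud, 0.004 fully down; pressed home counts above 0.003. Friction keeps it where it is.
- panel2 (a joint): How far panel 2 (counted along the board's +y, toward the clamp) has been pressed down, m: 0 standing proud, 0.004 fully down; pressed home counts above 0.003. Friction keeps it where it is.
- panel3 (a joint): How far panel 3 (counted along the board's +y, toward the clamp) has been pressed down, m: 0 standing proud, 0.004 fully down; pressed home counts above 0.003. Friction keeps it where it is.
- panel4 (a joint): How far panel 4 (counted along the board's +y, toward the clamp) has been pressed down, m: 0 standing proud, 0.004 fully down; pressed home counts above 0.003. Friction keeps it where it is.
- service_bell: Silver counter bell, 80 mm diameter, 60 mm high, a bystander; origin at the centre of its underside.
- hazel_bowl: Oval bowl of hazelnuts, 94 x 128 x 53 mm, a bystander; origin at the centre of its underside.
- card_stand: Small oak block with an upright card, 24 x 85 x 57 mm, a bystander; origin at the centre of its underside.

How it is judged:
By the outcome, as a careful person would: the job done as asked, in the order asked, and still so for the second after the job is handed in, with the robot touching nothing.
It also fails if it takes over 72 s, if anything falls off the work surface, if the arm or the gripper's body presses on something with over 40 N, if the wrist force passes 120 N, or if a joint passes its speed limit or range.

## Working session

There is one attempt and no reset: what is moved stays moved. The work goes in short steps, Python scripts to look and compute and a tool call to move; the robot and the scene stay as the last step left them, time stands still between calls to the robot, and variables do not carry over. Pictures are saved under pics/ and viewed, and the job is handed in when it is done.

Besides the shell and the picture viewer there is one more tool, called after ">>>" as a command line: name --argument value ..., lists and objects as JSON in quotes. play_rows: Moves the arm, as the interface text tells. Its arguments: {"type":"object","properties":{"steps":{"type":"array","items":{"type":"object","properties":{"x":{"type":"number"},"y":{"type":"number"},"z":{"type":"number"},"yaw":{"type":"number"},"fingers":{"type":"number"}}}}},"required":["steps"]}

```bash
ls; mkdir -p pics
cat > h.py <<'E'
import numpy as np, cv2
from plant import sensors, imaging, manip
np.set_printoptions(precision=2,suppress=True)
def snap(n,save=None):
    s=imaging.snapshot(n)
    if save: cv2.imwrite(f'pics/{save}.png',s['img'][:,:,::-1])
    np.savez(f'/tmp/{save or n}.npz',**s)
    return s
def load(n): return dict(np.load(f'/tmp/{n}.npz'))
def ray(s,uv):
    uv=np.array(uv,float).reshape(-1,1,2)
    p=cv2.undistortPoints(uv,s['mtx'],np.array(s['D'],float)).reshape(-1,2)
    d=np.c_[p,np.ones(len(p))]
    T=np.array(s['cam_to_world']); return T[:3,3],d@T[:3,:3].T
def onz(s,uv,z):
    o,d=ray(s,uv); return o+d*((z-o[2])/d[:,2])[:,None]
def dep(s,uv):
    o,d=ray(s,uv); z=np.array([s['z_map'][int(round(v)),int(round(u))] for u,v in np.reshape(uv,(-1,2))])
    return o+d*z[:,None]
def cloud(s):
    v,u=np.mgrid[0:420,0:560]
    o,d=ray(s,np.c_[u.ravel(),v.ravel()])
    P=o+d*np.array(s['z_map']).reshape(-1,1)
    return P.reshape(420,560,3)
def proj(s,P):
    T=np.linalg.inv(np.array(s['cam_to_world'])); R=cv2.Rodrigues(T[:3,:3])[0]
    return cv2.projectPoints(np.array(P,float).reshape(-1,1,3),R,T[:3,3],s['mtx'],np.array(s['D'],float))[0].reshape(-1,2)
E
python3 - <<'E'
from h import *
print(sensors.observe())
for n in ['scene','top','wrist']:
    s=snap(n,n+'0'); print(n,s['cam_to_world'],s['mtx'],s['D'])
E
```

```text
pics
{'time_s': 0.0, 'joint_positions': array([-1.41,  0.54, -0.  ,  1.54,  0.  ,  1.07, -0.07]), 'qd': array([-0.,  0., -0., -0.,  0., -0.,  0.]), 'joint_torque': array([ -0.  , -57.1 ,   0.99, -25.16,  -0.06,   0.02,   0.  ]), 'tool_pos': array([146.7 , 632.6 , 237.85]), 'tcp_rot': array([-1.47,  1.57, -1.7 ]), 'ft_force': array([ 0.47,  0.18, -0.34]), 'moment': array([-0.03, -0.04, -0.01]), 'width': 88.11138943749017}
scene [[ -0.64  -0.46   0.61  28.46]
 [ -0.77   0.4   -0.51 423.27]
 [ -0.01  -0.8   -0.61 629.71]
 [  0.     0.     0.     1.  ]] [[409.72   0.   277.83]
 [  0.   409.72 206.15]
 [  0.     0.     1.  ]] [-0.01  0.    0.    0.    0.  ]
top [[   0.01   -0.98    0.19  319.19]
 [  -1.     -0.01    0.    -36.4 ]
 [   0.     -0.19   -0.98 1469.06]
 [   0.      0.      0.      1.  ]] [[501.51   0.   282.51]
 [  0.   501.51 209.58]
 [  0.     0.     1.  ]] [0.03 0.   0.   0.   0.  ]
wrist [[  0.23   0.93   0.3   69.83]
 [  0.97  -0.21  -0.07 651.44]
 [ -0.     0.31  -0.95 384.13]
 [  0.     0.     0.     1.  ]] [[326.01   0.   278.87]
 [  0.   326.01 209.19]
 [  0.     0.     1.  ]] [-0.08  0.    0.    0.    0.  ]
```

View pics/scene0.png

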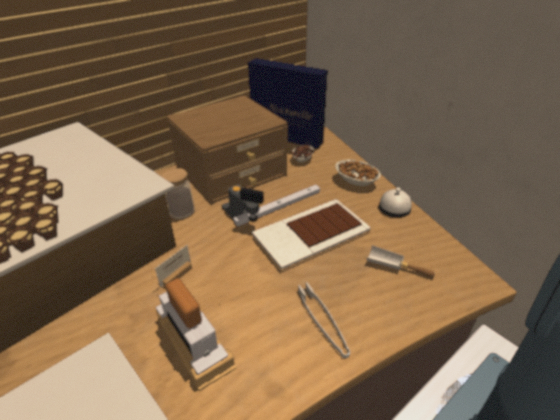

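View pics/top0.png

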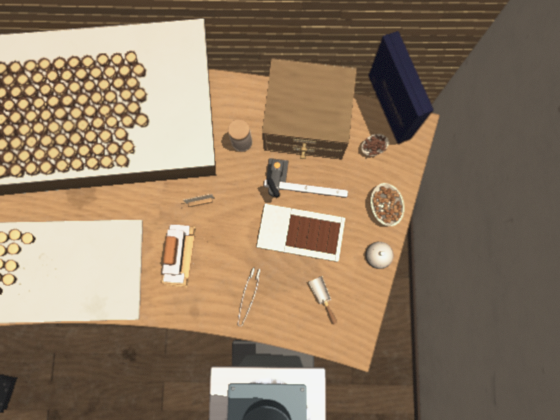

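View pics/wrist0.png

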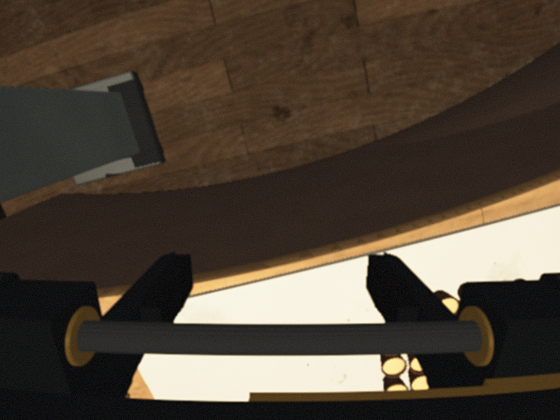

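Run:
```python
from h import *
s=load('top0'); i=s['img'][:,:,::-1]
cv2.imwrite('pics/tc1.png',cv2.resize(i[145:275,250:410],None,fx=5,fy=4.6,interpolation=cv2.INTER_CUBIC)[:600])
cv2.imwrite('pics/tc2.png',cv2.resize(i[180:300,140:260],None,fx=5,fy=5,interpolation=cv2.INTER_CUBIC))
s=load('scene0'); i=s['img'][:,:,::-1]
cv2.imwrite('pics/sc1.png',cv2.resize(i[140:290,210:410],None,fx=4,fy=4,interpolation=cv2.INTER_CUBIC))
cv2.imwrite('pics/sc2.png',cv2.resize(i[235:385,120:270],None,fx=4,fy=4,interpolation=cv2.INTER_CUBIC))
```

```text
(no output)
```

View pics/tc1.png

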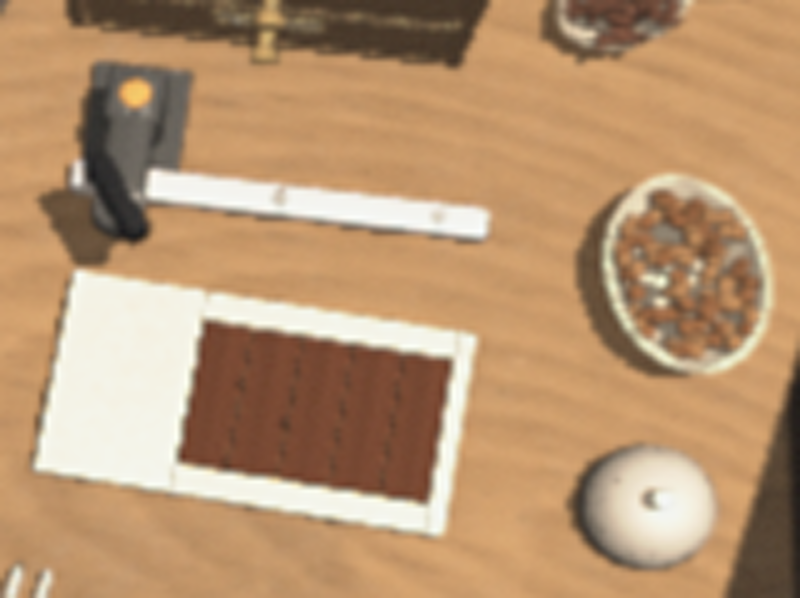

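View pics/tc2.png

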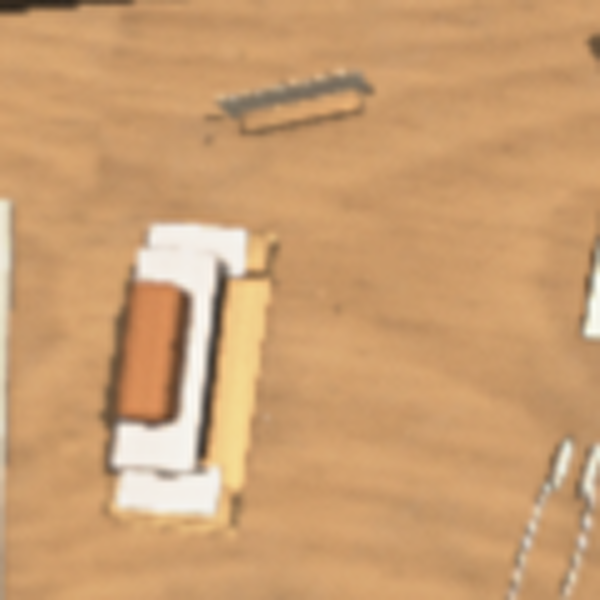

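View pics/sc1.png

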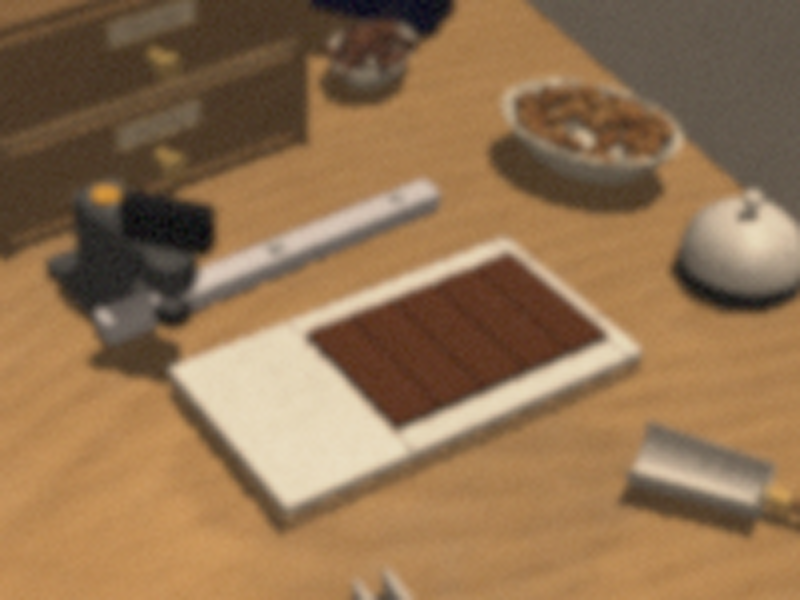

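View pics/sc2.png

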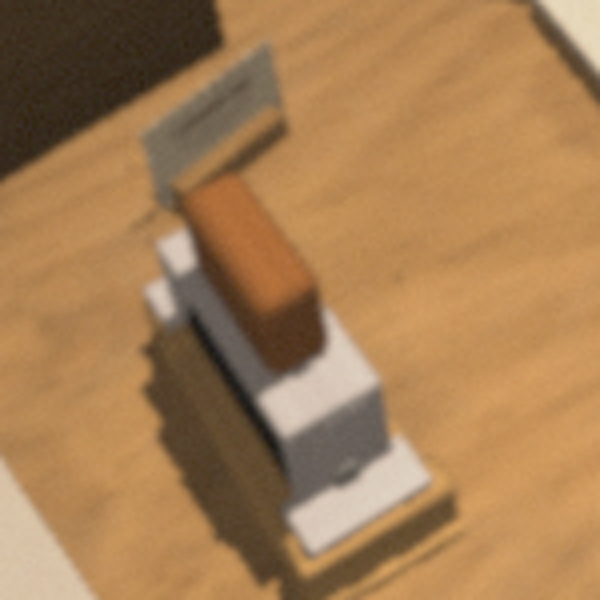

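Run:
```python
from h import *
t=load('top0'); c=load('scene0')
T=lambda a:(np.array(a,float)+.5)/[5,4.6]-.5+[250,145]
S=lambda a:(np.array(a,float)+.5)/4-.5+[210,140]
T2=lambda a:(np.array(a,float)+.5)/5-.5+[140,180]
S2=lambda a:(np.array(a,float)+.5)/4-.5+[120,235]
def tri(a,b):
    o1,d1=ray(t,a);o2,d2=ray(c,b);out=[]
    for x,y in zip(d1,d2):
        A=np.c_[x,-y];k=np.linalg.lstsq(A,o2-o1,rcond=None)[0]
        p,q=o1+k[0]*x,o2+k[1]*y; out.append(np.r_[(p+q)/2,np.linalg.norm(p-q)])
    return np.array(out)
bt=T([[75,270],[477,337],[443,535],[35,470]]); bs=S([[172,372],[505,238],[638,350],[288,512]])
print('board tri\n',tri(bt,bs)); A=onz(t,bt,18);B=onz(c,bs,18);print(A,B)
for M in(A,B):
    print('ctr',M.mean(0),'yaw',np.arctan2(*(M[0]-M[1])[[0,1]]*[-1,1]), [np.linalg.norm(M[i]-M[i-1]) for i in range(4)])
ft=T([[150,198],[488,240],[490,210]]);fs=S([[190,303],[436,207],[432,181]])
print('fence top',onz(t,ft,16),'\nscene',onz(c,fs,16))
# tab
print('tab',tri(T([[136,93]]),S([[107,193]])))
# roller handle top corners
ht=T2([[135,285],[187,285],[172,422],[118,415]]); hs=S2([[185,195],[240,175],[315,278],[262,310]])
print('handle',tri(ht,hs))
print(onz(t,ht,143-15),onz(c,hs,128))
# feet outer/rest
# point clouds
for n,s in(('top',t),('scene',c)):
    P=cloud(s);
    hsv=cv2.cvtColor(s['img'],cv2.COLOR_RGB2HSV)
    m=(P[...,2]>70)&(P[...,2]<150)&(P[...,1]>150)&(P[...,1]<330)&(P[...,0]>350)&(P[...,0]<640)
    q=P[m];print(n,m.sum(),q.mean(0),np.percentile(q,[2,98],axis=0))
    m=(P[...,2]>98)&(P[...,2]<125)&(P[...,1]>-40)&(P[...,1]<60)&(P[...,0]>550)&(P[...,0]<800)
    q=P[m];print('knob',m.sum(),q.mean(0) if m.sum() else 0,np.percentile(q,[2,98],axis=0) if m.sum() else 0)
```

```text
board tri
 [[ 615.3    17.07   14.49    1.39]
 [ 575.92 -218.86   17.22    2.39]
 [ 449.96 -197.75   16.78    3.6 ]
 [ 486.49   38.37   15.01    0.62]]
[[ 615.08   17.45   18.  ]
 [ 574.83 -219.49   18.  ]
 [ 448.35 -198.61   18.  ]
 [ 485.92   38.     18.  ]] [[ 611.38   18.97   18.  ]
 [ 576.23 -217.39   18.  ]
 [ 450.63 -195.53   18.  ]
 [ 484.51   40.43   18.  ]]
ctr [531.04 -90.66  18.  ] yaw -0.1682724868641982 [np.float64(130.78363099355508), np.float64(240.33102518203583), np.float64(128.1847124983196), np.float64(239.57492565436763)]
ctr [530.69 -88.38  18.  ] yaw -0.147648766960588 [np.float64(128.66885556363263), np.float64(238.95730001205564), np.float64(127.48100077843414), np.float64(238.38466993668087)]
fence top [[ 663.64  -26.11   16.  ]
 [ 638.72 -226.85   16.  ]
 [ 658.56 -228.24   16.  ]] 
scene [[ 656.62  -28.92   16.  ]
 [ 630.86 -210.62   16.  ]
 [ 653.93 -229.66   16.  ]]
tab [[718.76 -17.18  69.37   0.52]]
handle [[497.68 275.13 128.81   1.1 ]
 [499.5  249.48 120.97   2.4 ]
 [426.56 254.18 125.75   6.72]
 [427.91 280.22 126.94   0.44]]
[[497.48 274.84 128.  ]
 [497.86 246.98 128.  ]
 [424.34 250.93 128.  ]
 [427.69 279.78 128.  ]] [[498.87 275.3  128.  ]
 [493.9  252.73 128.  ]
 [427.32 257.3  128.  ]
 [427.23 280.68 128.  ]]
top 722 [461.19 261.8  102.03] [[406.03 243.8   76.62]
 [522.09 286.12 131.89]]
knob 177 [692.93  -8.19 107.34] [[621.23 -37.17  98.52]
 [782.89  22.28 122.21]]
scene 1806 [445.4  272.58 102.19] [[403.77 250.76  73.81]
 [513.64 289.33 128.59]]
knob 419 [731.19  -4.03 108.8 ] [[622.29 -37.3   98.44]
 [794.65  25.81 124.29]]
```

```bash
cat >> h.py <<'E'
from scipy.spatial.transform import Rotation as Rn
def pose():
    o=sensors.observe(); R=Rn.from_euler('xyz',o['tcp_rot']).as_matrix(); return o,np.array(o['tool_pos']),R
def go(target=None,yaw=None):
    """tool-frame shift to reach target with tool-y at world angle yaw (after the turn / before)"""
    o,p,R=pose(); a=np.arctan2(R[1,1],R[0,1])
    print('t',o['time_s'],'tcp',p,'ty ang',a,'tilt',R[:,0],'F',o['ft_force'],'M',o['moment'],'w',o['width'])
    R1=R
    if yaw is not None:
        d=(yaw-a+np.pi/2)%np.pi-np.pi/2   # world turn, mod half turn
        print('tool yaw deg',-np.degrees(d)); R1=Rn.from_rotvec([0,0,d]).as_matrix()@R
    if target is not None:
        print('shift before turn',R.T@(np.array(target)-p),' after turn',R1.T@(np.array(target)-p))
E
python3 - <<'E'
from h import *
o,p,R=pose();print(R)
go([440,330,330],-0.05)
s=load('wrist0');T=np.array(s['cam_to_world']);print('cam in tool',R.T@(T[:3,3]-p), R.T@T[:3,:3])
E
```

```text
[[-0.    0.23  0.97]
 [-0.    0.97 -0.23]
 [-1.   -0.    0.  ]]
t 0.15 tcp [146.72 632.74 238.04] ty ang 1.3430411360658494 tilt [-0. -0. -1.] F [ 0.2   0.52 -0.85] M [-0.01  0.01 -0.01] w 88.45900383779292
tool yaw deg 79.81537778468262
shift before turn [ -91.61 -228.83  354.08]  after turn [-92.34 307.92 287.72]
cam in tool [-146.1     0.65  -79.1 ] [[ 0.   -0.31  0.95]
 [ 1.   -0.   -0.  ]
 [ 0.    0.95  0.31]]
```

Run:
```python
from h import *
go([450,330,290],np.pi/2-0.06)
```

```text
t 0.15 tcp [146.72 632.74 238.04] ty ang 1.3430411360658494 tilt [-0. -0. -1.] F [ 0.2   0.52 -0.85] M [-0.01  0.01 -0.01] w 88.45900383779292
tool yaw deg -9.611664420186555
shift before turn [ -51.61 -226.51  363.81]  after turn [ -51.54 -284.08  320.9 ]
```

>>> play_rows --steps '[{"x": -5,"y": -23,"z": 36},{"x": -5,"y": -23,"z": 36},{"x": -5,"y": -23,"z": 36},{"x": -5,"y": -23,"z": 36},{"x": -5,"y": -23,"z": 36},{"x": -5,"y": -23,"z": 36},{"x": -5,"y": -23,"z": 36},{"x": -5,"y": -23,"z": 36},{"x": -5,"y": -23,"z": 36,"yaw": -5},{"x": -5,"y": -20,"z": 40,"yaw": -5}]'

```text
$.steps[0]: bad value
```

Run:
```python
from h import *
go([540,-60,300],np.pi/2-0.124)
s=snap('wrist','w1')
go()
```

```text
t 0.15 tcp [146.72 632.74 238.04] ty ang 1.3430411360658494 tilt [-0. -0. -1.] F [ 0.2   0.52 -0.85] M [-0.01  0.01 -0.01] w 88.45900383779292
tool yaw deg -5.944734531349282
shift before turn [ -61.11 -586.13  539.55]  after turn [ -61.04 -638.86  475.95]
t 0.2 tcp [146.73 632.85 238.19] ty ang 1.3429861468831725 tilt [-0. -0. -1.] F [ 0.89 -0.5   0.26] M [-0.04 -0.01  0.01] w 88.22553704086282
```

View pics/w1.png

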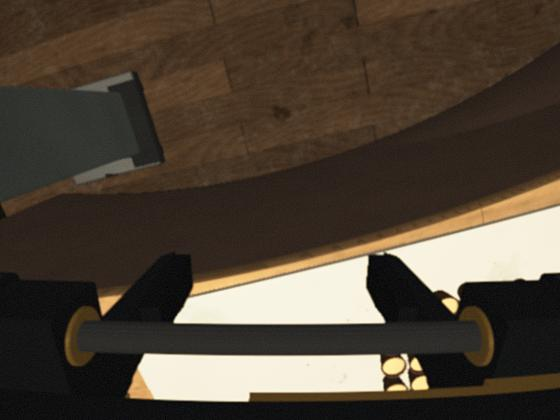

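>>> play_rows --steps '[{"x": -5,"y": -23,"z": 36,"yaw": 0,"fingers": -1},{"x": -5,"y": -23,"z": 36,"yaw": 0,"fingers": -1},{"x": -5,"y": -23,"z": 36,"yaw": 0,"fingers": -1},{"x": -5,"y": -23,"z": 36,"yaw": 0,"fingers": -1},{"x": -5,"y": -23,"z": 36,"yaw": 0,"fingers": -1},{"x": -5,"y": -23,"z": 36,"yaw": 0,"fingers": -1},{"x": -5,"y": -23,"z": 36,"yaw": 0,"fingers": -1},{"x": -5,"y": -23,"z": 36,"yaw": 0,"fingers": -1},{"x": -5,"y": -23,"z": 36,"yaw": -5,"fingers": -1},{"x": -5,"y": -20,"z": 40,"yaw": -5,"fingers": -1}]'

```text
time_s: 1.2
tool_pos: [452.9, 331.3, 289.0]
tcp_rot: [-2.814, 1.57, -2.863]
ft_force: [0.5, 1.7, 0.1]
width: 88.0
```

Run:
```python
from h import *
go([540,-60,300],np.pi/2-0.124)
s=snap('wrist','w1')
go()
```

```text
t 1.2 tcp [452.92 331.33 289.03] ty ang 1.5213989078492678 tilt [-0. -0. -1.] F [0.51 1.69 0.07] M [0.05 0.01 0.01] w 87.96864958290001
tool yaw deg 4.274413035198113
shift before turn [ -10.96 -386.55  106.3 ]  after turn [ -10.98 -377.55  134.81]
t 1.25 tcp [460.72 325.08 290.05] ty ang 1.5171726801879708 tilt [ 0.01 -0.   -1.  ] F [ 4.87 -4.46  1.33] M [-0.18 -0.33 -0.01] w 88.05362108443576
```

View pics/w1.png

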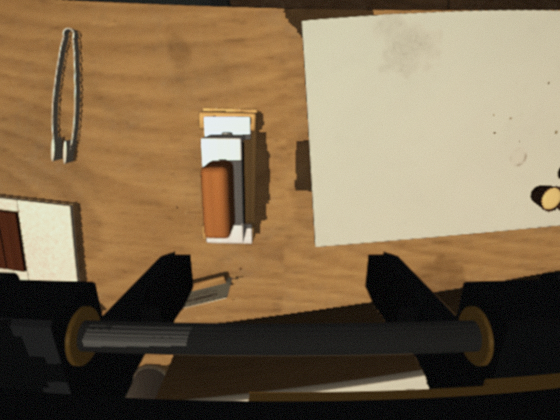

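Run:
```python
from h import *
go([630,-80,310],np.pi/2-0.124)
```

```text
t 1.25 tcp [460.72 325.08 290.05] ty ang 1.5171726801879708 tilt [ 0.01 -0.   -1.  ] F [ 4.87 -4.46  1.33] M [-0.18 -0.33 -0.01] w 88.05362108443576
tool yaw deg 4.032268026944351
shift before turn [ -17.98 -395.47  190.85]  after turn [ -17.86 -381.08  218.19]
```

>>> play_rows --steps '[{"x": -2,"y": -40,"z": 20,"yaw": 0,"fingers": -1},{"x": -2,"y": -40,"z": 20,"yaw": 0,"fingers": -1},{"x": -2,"y": -40,"z": 20,"yaw": 0,"fingers": -1},{"x": -2,"y": -40,"z": 20,"yaw": 0,"fingers": -1},{"x": -2,"y": -40,"z": 20,"yaw": 0,"fingers": -1},{"x": -2,"y": -40,"z": 20,"yaw": 0,"fingers": -1},{"x": -2,"y": -40,"z": 20,"yaw": 0,"fingers": -1},{"x": -2,"y": -40,"z": 20,"yaw": 0,"fingers": -1},{"x": -2,"y": -40,"z": 20,"yaw": 4,"fingers": -1},{"x": 0,"y": -30,"z": 15,"yaw": 0,"fingers": -1}]'

```text
time_s: 2.25
tool_pos: [625.0, -70.6, 306.8]
tcp_rot: [-0.97, 1.57, -1.098]
ft_force: [0.2, 0.1, -0.0]
width: 88.4
```

>>> play_rows --steps '[{"x": 0,"y": 0,"z": 0,"yaw": 0,"fingers": -1},{"x": 0,"y": 0,"z": 0,"yaw": 0,"fingers": -1}]'

```text
time_s: 2.45
tool_pos: [624.1, -67.9, 306.3]
tcp_rot: [2.911, 1.57, 2.786]
ft_force: [-0.1, -0.0, -0.4]
width: 88.1
```

Run:
```python
from h import *
s=snap('wrist','w2')
go()
```

```text
t 2.5 tcp [624.04 -66.46 306.35] ty ang 1.448382193517404 tilt [-0.  0. -1.] F [0.53 0.87 0.37] M [ 0.06 -0.07 -0.01] w 88.37520540236775
```

View pics/w2.png

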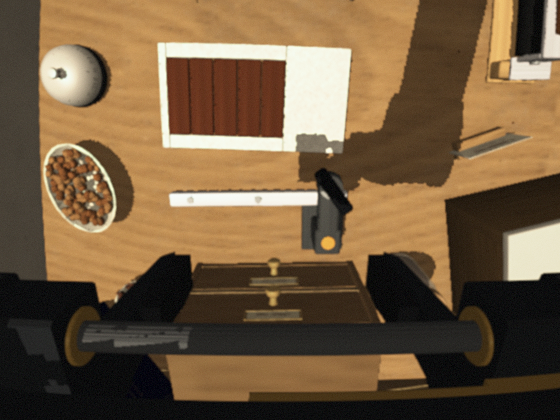

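Run:
```python
from h import *
i=load('w2')['img'][:,:,::-1]
cv2.imwrite('pics/w2a.png',cv2.resize(i[30:260,150:370],None,fx=2.6,fy=2.6,interpolation=cv2.INTER_CUBIC))
cv2.imwrite('pics/w2b.png',cv2.resize(i[145:265,270:370],None,fx=5,fy=5,interpolation=cv2.INTER_CUBIC))
```

```text
(no output)
```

View pics/w2a.png

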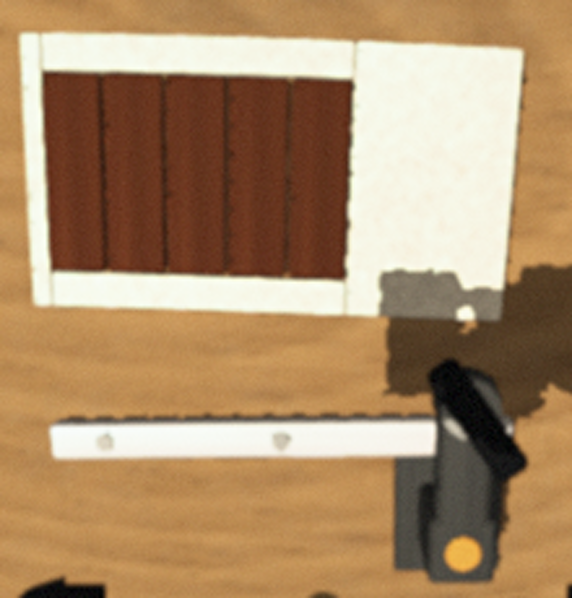

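View pics/w2b.png

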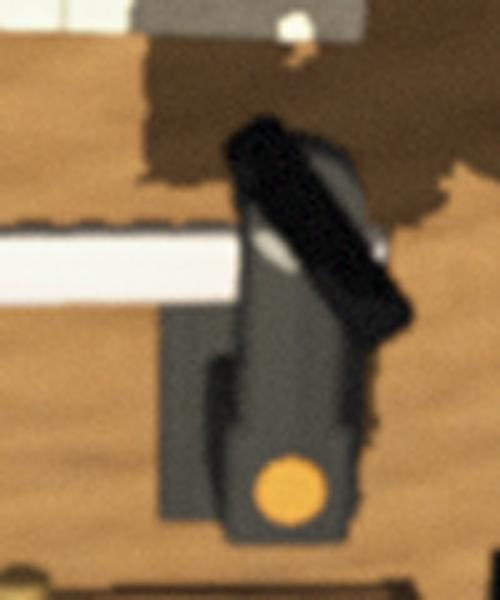

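Run:
```python
from h import *
w=load('w2');t=load('top0');c=load('scene0')
A=lambda a:(np.array(a,float)+.5)/2.6-.5+[150,30]
B=lambda a:(np.array(a,float)+.5)/5-.5+[270,145]
T=lambda a:(np.array(a,float)+.5)/[5,4.6]-.5+[250,145]
S=lambda a:(np.array(a,float)+.5)/4-.5+[210,140]
bw=A([[523,48],[20,34],[35,305],[500,320]])
P=onz(w,bw,18);print('board',P,P.mean(0));
for i in range(4): print(np.linalg.norm(P[i]-P[i-1]),end=' ')
y=P[0]-P[1]; y2=P[3]-P[2];print('yaw',np.arctan2(-y[0],y[1]),np.arctan2(-y2[0],y2[1]))
F=onz(w,A([[51,426],[437,420],[53,459],[435,457]]),16);print('fence',F,'yaw',[np.arctan2(-d[0],d[1]) for d in(F[1]-F[0],F[3]-F[2])])
tab=onz(w,B([[291,490]]),66);print('tab',tab)
# two-view heights for check (wrist/top): fence right end, tab, board corners
def tri(s1,a,s2,b):
    o1,d1=ray(s1,a);o2,d2=ray(s2,b)
    for x,yv in zip(d1,d2):
        k=np.linalg.lstsq(np.c_[x,-yv],o2-o1,rcond=None)[0];p,q=o1+k[0]*x,o2+k[1]*yv;print((p+q)/2,np.linalg.norm(p-q))
print('tri board/tab wrist-scene');tri(w,np.r_[bw[[0,1]],B([[291,490]])],c,S([[288,512],[638,350],[107,193]]))
print('tri fence end');tri(w,A([[51,426],[53,459]]),c,S([[436,207],[432,181]]))
th=-.1237
th=np.mean([np.arctan2(-d[0],d[1]) for d in(F[1]-F[0],)])
ex=np.array([np.cos(th),np.sin(th),0]);ey=np.array([-np.sin(th),np.cos(th),0])
# jig origin: fence front-right end is (65.5,-125)
O=F[0]-65.5*ex+125*ey;O[2]=0;print('th',th,'origin',O)
J=lambda p:np.c_[(p-O)@ex,(p-O)@ey,p[:,2]]
print('tab jig',J(tab),'fence jig',J(F),'board jig',J(P),J(P.mean(0)[None]))
kg=O+45*ex+92*ey
print('knob if over foot',kg)
for z in(76,93,106): print('proj',proj(w,kg+[0,0,z]),(proj(w,kg+[0,0,z])-[270,145])*5+2)
print('far corners z106',J(onz(w,B([[412,310],[370,340],[270,117],[228,150]]),106)),J(onz(w,B([[412,310],[370,340],[270,117],[228,150]]),76)))
print('cam',J(np.array(w['cam_to_world'])[:3,3][None]))
```

```text
board [[ 488.18   39.19   18.  ]
 [ 450.7  -197.03   18.  ]
 [ 578.2  -217.28   18.  ]
 [ 616.14   18.42   18.  ]] [533.3  -89.18  18.  ]
129.63648257193876 239.17403870405965 129.09544134956118 238.73133388259686 yaw -0.15734098860280354 -0.159603921162246
fence [[ 642.72 -223.98   16.  ]
 [ 665.44  -18.33   16.  ]
 [ 661.04 -227.07   16.  ]
 [ 685.83  -21.24   16.  ]] yaw [np.float64(-0.11002310218792233), np.float64(-0.11986106584880564)]
tab [[721.52 -15.98  66.  ]]
tri board/tab wrist-scene
[487.24  39.21  15.17] 1.6466662877468352
[ 450.91 -196.78   17.36] 1.0744266407764897
[719.42 -16.72  69.54] 1.1146712111134593
tri fence end
[ 647.3  -229.64   -1.37] 2.3892868548120982
[ 660.07 -231.32   11.75] 6.6271353429400355
th -0.11002310218792233 origin [591.34 -92.54   0.  ]
tab jig [[120.98  90.39  66.  ]] fence jig [[  65.5  -125.     16.  ]
 [  65.5    81.89   16.  ]
 [  84.05 -126.07   16.  ]
 [  86.09   81.24   16.  ]] board jig [[-117.    119.6    18.  ]
 [-128.32 -119.31   18.  ]
 [   0.63 -125.43   18.  ]
 [  12.47  113.01   18.  ]] [[-58.05  -3.03  18.  ]]
knob if over foot [646.17  -6.04   0.  ]
proj [[332.32 187.16]] [[313.61 212.81]]
proj [[334.65 190.75]] [[325.25 230.75]]
proj [[336.57 193.71]] [[334.86 245.56]]
far corners z106 [[ 60.15 109.9  106.  ]
 [ 67.07 100.78 106.  ]
 [ 16.17  76.94 106.  ]
 [ 23.27  68.01 106.  ]] [[ 69.6  116.83  76.  ]
 [ 77.12 106.92  76.  ]
 [ 21.81  81.02  76.  ]
 [ 29.53  71.32  76.  ]]
cam [[-49.03  29.87 452.54]]
```

Run:
```python
from h import *
t=load('top0')
print('spatula',onz(t,[[309,282],[324,278],[316,300],[328,303],[335,322]],5))
print('tongs',onz(t,[[250,269],[259,269],[258,290],[240,325]],3))
w=load('w2');
O=np.array([591.34,-92.54,0]);th=-.117
ex=np.array([np.cos(th),np.sin(th),0]);ey=np.array([-np.sin(th),np.cos(th),0])
F=onz(w,[[169.6,193.8]],16)[0]; O=F-65.5*ex+125*ey;O[2]=0;print('O',O)
P=np.array([[488.18,39.19,18],[450.7,-197.03,18]])
print((P-O)@ex,(P-O)@ey)
for a in(-165,-80,-73): print(a,O+a*ex+10*ey)
go(O+(-160)*ex+25*ey+[0,0,60],np.pi/2+th)
```

```text
spatula [[ 387.44 -115.22    5.  ]
 [ 399.54 -158.59    5.  ]
 [ 336.62 -135.48    5.  ]
 [ 328.68 -169.88    5.  ]
 [ 275.95 -189.56    5.  ]]
tongs [[422.55  56.41   3.  ]
 [422.91  30.24   3.  ]
 [362.63  31.73   3.  ]
 [263.8   80.59   3.  ]]
O [592.68 -91.86   0.  ]
[-119.08 -128.73] [ 117.95 -121.03]
-165 [429.98 -62.66   0.  ]
-80 [514.4  -72.59   0.  ]
-73 [521.35 -73.4    0.  ]
t 2.5 tcp [624.04 -66.46 306.35] ty ang 1.448382193517404 tilt [-0.  0. -1.] F [0.53 0.87 0.37] M [ 0.06 -0.07 -0.01] w 88.37520540236775
tool yaw deg -0.31020698652165934
shift before turn [ 246.5    -5.12 -187.95]  after turn [ 246.5    -4.1  -187.98]
```

Run:
```python
from h import *
go([443,-74,50],np.pi/2-.117)
```

```text
t 2.5 tcp [624.04 -66.46 306.35] ty ang 1.448382193517404 tilt [-0.  0. -1.] F [0.53 0.87 0.37] M [ 0.06 -0.07 -0.01] w 88.37520540236775
tool yaw deg -0.31020698652165934
shift before turn [ 256.47  -29.81 -178.55]  after turn [ 256.47  -28.84 -178.71]
```

>>> play_rows --steps '[{"x": 10,"y": -5,"z": -36,"yaw": -0.3,"fingers": -1},{"x": 10,"y": -5,"z": -36,"yaw": 0,"fingers": -1},{"x": 20,"y": -5,"z": -36,"yaw": 0,"fingers": -1},{"x": 30,"y": -5,"z": -36,"yaw": 0,"fingers": -1},{"x": 40,"y": -5,"z": -35,"yaw": 0,"fingers": -1},{"x": 40,"y": -4,"z": 0,"yaw": 0,"fingers": -1},{"x": 40,"y": 0,"z": 0,"yaw": 0,"fingers": -1},{"x": 40,"y": 0,"z": 0,"yaw": 0,"fingers": -1},{"x": 26,"y": 0,"z": 0,"yaw": 0,"fingers": -1},{"x": 0,"y": 0,"z": 0,"yaw": 0,"fingers": -1}]'

```text
time_s: 3.5
tool_pos: [442.9, -73.2, 50.9]
tcp_rot: [3.042, 1.565, 2.927]
ft_force: [0.0, 0.2, 0.1]
width: 88.5
```

Run:
```python
from h import *
go([443,-74,9],np.pi/2-.117)
s=snap('wrist','w3')
```

```text
t 3.5 tcp [442.91 -73.2   50.9 ] ty ang 1.4555900940381938 tilt [-0.01  0.   -1.  ] F [0.05 0.22 0.11] M [ 0.   -0.02  0.05] w 88.50387437499691
tool yaw deg 0.10277529246975005
shift before turn [41.9  -0.81  0.43]  after turn [41.9  -0.81  0.43]
```

View pics/w3.png

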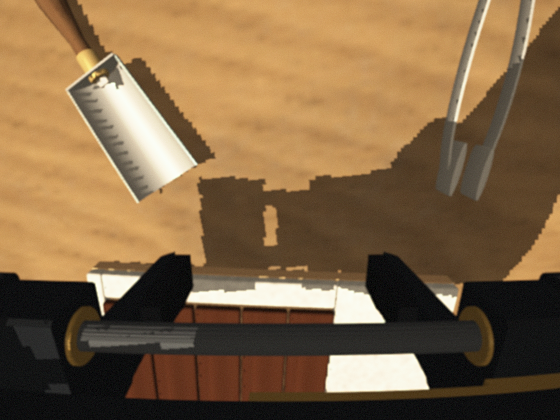

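>>> play_rows --steps '[{"x": 20,"y": 0,"z": 0,"yaw": 0,"fingers": -1},{"x": 20,"y": 0,"z": 0,"yaw": 0,"fingers": -1},{"x": 2,"y": 0,"z": 0,"yaw": 0,"fingers": -1},{"x": 0,"y": 0,"z": 8,"yaw": 0,"fingers": -1},{"x": 0,"y": 0,"z": 8,"yaw": 0,"fingers": -1},{"x": 0,"y": 0,"z": 8,"yaw": 0,"fingers": -1},{"x": 0,"y": 0,"z": 8,"yaw": 0,"fingers": -1},{"x": 0,"y": 0,"z": 8,"yaw": 0,"fingers": -1}]'

```text
time_s: 4.35
tool_pos: [483.7, -79.6, 11.8]
tcp_rot: [3.04, 1.567, 2.923]
ft_force: [-7.2, 0.4, 5.7]
width: 88.0
```

Run:
```python
from h import *
go([520,-83,9],np.pi/2-.117)
```

```text
t 4.35 tcp [483.72 -79.64  11.84] ty ang 1.4532908815534429 tilt [-0.  0. -1.] F [-7.18  0.39  5.74] M [0.22 1.53 0.03] w 88.00439159446135
tool yaw deg -0.028959879110266915
shift before turn [ 2.7   0.92 36.44]  after turn [ 2.7   0.9  36.44]
```

>>> play_rows --steps '[{"x": 1,"y": 0,"z": 6,"yaw": 0,"fingers": -1},{"x": 0,"y": 0,"z": 6,"yaw": 0,"fingers": -1},{"x": 0,"y": 0,"z": 6,"yaw": 0,"fingers": -1},{"x": 0,"y": 0,"z": 6,"yaw": 0,"fingers": -1},{"x": 0,"y": 0,"z": 4,"yaw": 0,"fingers": -1},{"x": 0,"y": 0,"z": 2,"yaw": 0,"fingers": -1},{"x": 0,"y": 0,"z": 0,"yaw": 0,"fingers": -1}]'

```text
time_s: 5.05
tool_pos: [514.8, -83.3, 10.7]
tcp_rot: [2.862, 1.57, 2.744]
ft_force: [-4.6, 1.4, 4.7]
width: 87.8
```

Run:
```python
from h import *
go([520,-83,9],np.pi/2-.117)
snap('top','t1');snap('wrist','w4');snap('scene','s1')
i=cv2.imread('pics/t1.png');cv2.imwrite('pics/t1c.png',cv2.resize(i[145:275,250:410],None,fx=5,fy=4.6,interpolation=cv2.INTER_CUBIC)[:600])
i=cv2.imread('pics/s1.png');cv2.imwrite('pics/s1c.png',cv2.resize(i[140:290,210:410],None,fx=4,fy=4,interpolation=cv2.INTER_CUBIC))
```

```text
t 5.05 tcp [514.77 -83.26  10.67] ty ang 1.4533175237113776 tilt [-0.  0. -1.] F [-4.63  1.38  4.74] M [0.22 0.94 0.04] w 87.84697892815112
tool yaw deg -0.0274333959034884
shift before turn [1.66 0.87 5.16]  after turn [1.66 0.86 5.17]
```

View pics/s1c.png

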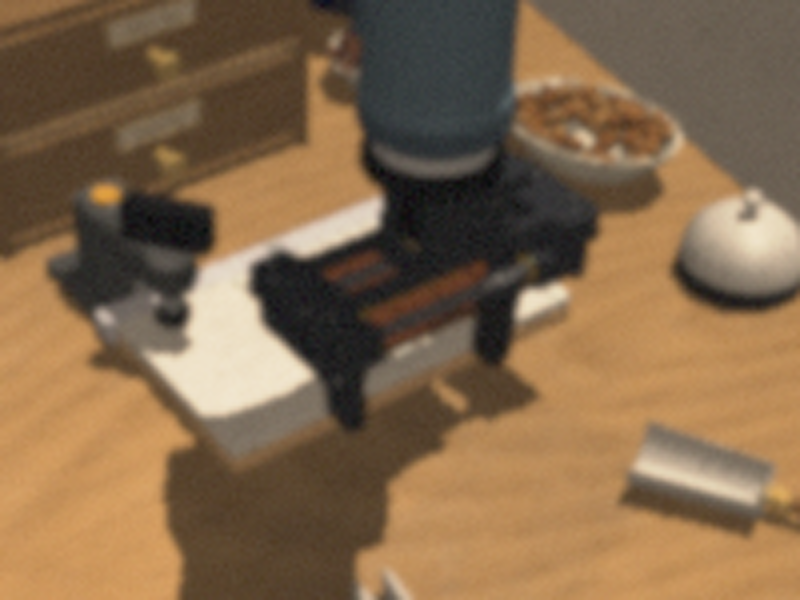

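>>> play_rows --steps '[{"x": 0,"y": 0,"z": 3,"yaw": 0,"fingers": -1},{"x": 0,"y": 0,"z": 2,"yaw": 0,"fingers": -1},{"x": 0,"y": 0,"z": 0,"yaw": 0,"fingers": -1}]'

```text
time_s: 5.5
tool_pos: [516.4, -83.6, 9.9]
tcp_rot: [3.076, 1.564, 2.958]
ft_force: [-11.8, 1.9, 9.6]
width: 87.9
```

>>> play_rows --steps '[{"x": 0,"y": 0,"z": 2,"yaw": 0,"fingers": -1},{"x": 0,"y": 0,"z": 2,"yaw": 0,"fingers": -1},{"x": 0,"y": 0,"z": 0,"yaw": 0,"fingers": -1}]'

```text
time_s: 5.8
tool_pos: [516.5, -83.6, 9.4]
tcp_rot: [3.074, 1.556, 2.956]
ft_force: [-19.1, 2.5, 16.2]
width: 88.5
```

>>> play_rows --steps '[{"x": 0,"y": 0,"z": -25,"yaw": 0,"fingers": -1},{"x": -20,"y": 0,"z": -15,"yaw": 0,"fingers": -1},{"x": -45,"y": 0,"z": 0,"yaw": 0,"fingers": -1},{"x": -45,"y": 0,"z": 0,"yaw": 0,"fingers": -1},{"x": -45,"y": 0,"z": 10,"yaw": 0,"fingers": -1},{"x": -35,"y": 10,"z": 30,"yaw": 0,"fingers": -1},{"x": 0,"y": 25,"z": 40,"yaw": 0,"fingers": -1},{"x": 0,"y": 25,"z": 40,"yaw": 0,"fingers": -1},{"x": 0,"y": 25,"z": 30,"yaw": 0,"fingers": -1},{"x": 0,"y": 0,"z": 0,"yaw": 0,"fingers": -1}]'

```text
time_s: 6.8
tool_pos: [648.1, -7.8, 200.6]
tcp_rot: [0.455, 1.564, 0.344]
ft_force: [-0.0, 0.2, 0.8]
width: 88.2
```

Run:
```python
from h import *
go([646,-6,200],np.pi/2+.53)
print(sensors.observe()['joint_positions'])
s=snap('wrist','w5')
```

```text
t 6.8 tcp [648.09  -7.85 200.57] ty ang 1.459097385769933 tilt [ 0.01  0.   -1.  ] F [-0.03  0.23  0.77] M [ 0.01 -0.    0.02] w 88.18026042077484
tool yaw deg -36.76664103874473
shift before turn [ 0.57  1.6  -2.29]  after turn [ 0.58  2.65 -0.87]
[-0.24  0.58  0.27  1.6  -0.18  0.98  1.55]
```

View pics/w5.png

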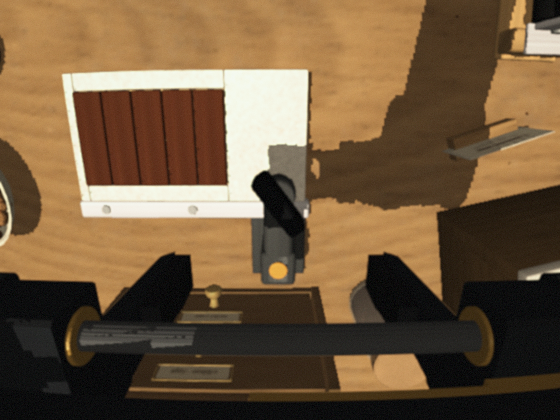

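Run:
```python
from h import *
i=load('w5')['img'][:,:,::-1]
cv2.imwrite('pics/w5a.png',cv2.resize(i[60:225,55:325],None,fx=2.9,fy=2.9,interpolation=cv2.INTER_CUBIC))
cv2.imwrite('pics/w5b.png',cv2.resize(i[160:290,230:330],None,fx=4.6,fy=4.6,interpolation=cv2.INTER_CUBIC))
```

```text
(no output)
```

View pics/w5a.png

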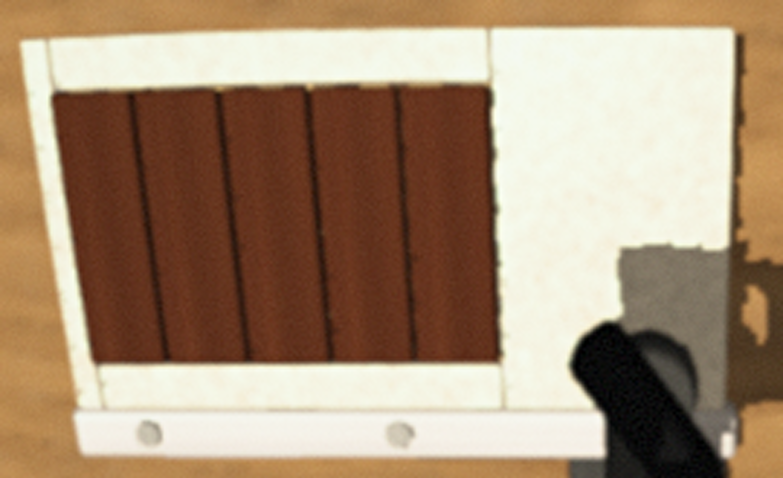

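View pics/w5b.png

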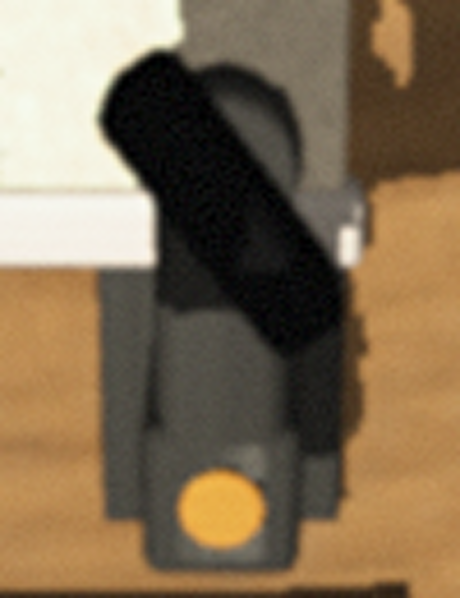

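Run:
```python
from h import *
w=load('w5')
A=lambda a:(np.array(a,float)+.5)/2.9-.5+[55,60]
B=lambda a:(np.array(a,float)+.5)/4.6-.5+[230,160]
bd=onz(w,A([[735,28],[22,40],[80,410],[603,410]]),18);print('board',bd)
d=[bd[0]-bd[1],bd[3]-bd[2]];print('yaw',[np.arctan2(-x[0],x[1]) for x in d],np.linalg.norm(d[0]))
F=onz(w,A([[75,412],[84,456],[603,457],[736,455]]),16);x=F[2]-F[1];print('fence',F,np.arctan2(-x[0],x[1]))
tab=onz(w,B([[221,509]]),66);print('tab',tab)
kf=onz(w,B([[343,288],[283,352]]),106);kn=onz(w,B([[168,50],[103,115]]),76)
kn2=onz(w,B([[168,50],[103,115]]),106)
print('far',kf,'near',kn,kn2,'cam',np.array(w['cam_to_world'])[:3,3])
print('ctr',(kf.mean(0)+kn.mean(0))/2,'edge yaw',[np.arctan2(*(a-b)[[1,0]]) for a,b in zip(kf,kn2)])
for th in(-.11,-.117,-.124):
    ex=np.array([np.cos(th),np.sin(th),0]);ey=np.array([-np.sin(th),np.cos(th),0])
    O=(bd[1]+65*ex+120*ey);O[2]=0
    print(th,'O from board',O,'fence end',(F[:2]-O)@ex,(F[:2]-O)@ey,'tab',(tab-O)@ex,(tab-O)@ey,'knob',((kf.mean(0)+kn.mean(0))/2-O)@ex,((kf.mean(0)+kn.mean(0))/2-O)@ey)
```

```text
board [[ 541.11   32.96   18.  ]
 [ 513.46 -204.25   18.  ]
 [ 642.55 -220.02   18.  ]
 [ 664.85  -25.92   18.  ]]
yaw [np.float64(-0.11602692010884517), np.float64(-0.1143957145113351)] 238.81792382405195
fence [[ 643.53 -223.59   16.  ]
 [ 660.96 -225.32   16.  ]
 [ 683.48  -28.4    16.  ]
 [ 688.27   20.68   16.  ]] -0.11385589073146211
tab [[721.69 -16.43  66.  ]]
far [[660.02  11.64 106.  ]
 [670.64   0.25 106.  ]] near [[621.59 -14.76  76.  ]
 [632.35 -28.24  76.  ]] [[615.73 -12.98 106.  ]
 [625.29 -24.96 106.  ]] cam [568.75   1.28 346.33]
ctr [646.15  -7.78  91.  ] edge yaw [np.float64(0.5073124621434184), np.float64(0.5074551157970256)]
-0.11 O from board [591.24 -92.11   0.  ] fence end [66.41 83.92] [-124.94 -124.75] tab [121.35] [89.55] knob 45.315293605541 89.85317463886068
-0.117 O from board [592.03 -92.66   0.  ] fence end [66.44 83.95] [-124.02 -123.71] tab [119.88] [90.85] knob 43.84363066598885 90.62023400597269
-0.124 O from board [592.81 -93.21   0.  ] fence end [66.46 83.97] [-123.1  -122.67] tab [118.4] [92.14] knob 42.366634410311754 91.37697302375989
```

Run:
```python
from h import *
for n in('top0','scene0'):
    P=cloud(load(n)); m=(P[...,0]>730)&(P[...,0]<900)&(P[...,1]>-230)&(P[...,1]<90)&(P[...,2]>60)&(P[...,2]<400)
    q=P[m];print(n,m.sum(),np.percentile(q,[1,50,99],axis=0))
    for y in range(-210,60,30):
        r=q[(abs(q[:,1]-y)<15)&(q[:,2]>100)]
        if len(r): print(y,np.percentile(r[:,0],2),np.percentile(r[:,2],98))
go([646.2,-7.5,150],np.pi/2+.507)
```

```text
top0 5205 [[ 756.86 -217.5    65.29]
 [ 815.53  -96.79  163.79]
 [ 898.37   84.13  170.99]]
-210 757.4481019175494 170.7242251650254
-180 759.9810906601454 170.05889338632232
-150 762.6745026224007 170.08381330068886
-120 765.7446490897562 169.75004671546338
-90 751.892765482763 170.32298887133578
-60 772.0432328836215 170.14686487562494
-30 775.2939340701454 170.6243794607672
0 778.3572236614674 170.78161355692424
30 780.5949191057787 168.93542617387763
scene0 6053 [[ 756.13 -211.05   61.91]
 [ 782.09  -68.36  141.41]
 [ 896.63   84.91  166.79]]
-210 756.9857977092424 166.70439810207475
-180 759.1817131265434 166.73413916138625
-150 762.72585852651 167.10157110200683
-120 765.0841038038837 166.50084404382164
-90 749.920655017278 166.59784929201217
-60 772.0231585775867 166.66705290512954
-30 775.1078843522486 166.60092063680426
0 778.0657733724086 166.67408390938994
30 781.5322782079816 165.95646260216617
t 6.85 tcp [645.64 -10.65 200.32] ty ang 1.456617757222866 tilt [ 0.  0. -1.] F [-0.7   0.16 -0.34] M [-0.    0.07  0.04] w 87.57049032757901
tool yaw deg -35.59091036045095
shift before turn [50.32  3.15  0.03]  after turn [50.33  2.44  1.85]
```

>>> play_rows --steps '[{"x": 10,"y": 3,"z": 0,"yaw": -7.1,"fingers": -1},{"x": 10,"y": 0,"z": 0,"yaw": -7.1,"fingers": -1},{"x": 10,"y": 0,"z": 0,"yaw": -7.1,"fingers": -1},{"x": 10,"y": 0,"z": 0,"yaw": -7.1,"fingers": -1},{"x": 10,"y": 0,"z": 0,"yaw": -7.2,"fingers": -1},{"x": 0,"y": 0,"z": 0,"yaw": 0,"fingers": -1},{"x": 0,"y": 0,"z": 0,"yaw": 0,"fingers": -1}]'

```text
time_s: 7.55
tool_pos: [643.3, -11.0, 150.8]
tcp_rot: [-0.875, 1.57, -0.376]
ft_force: [1.2, 0.2, 0.0]
width: 87.8
```

Run:
```python
from h import *
go([646.2,-7.5,77],np.pi/2+.507)
print(sensors.observe()['joint_positions'])
s=snap('wrist','w6')
```

```text
t 7.55 tcp [643.33 -11.04 150.81] ty ang 2.0698245502843204 tilt [ 0. -0. -1.] F [1.25 0.21 0.02] M [ 0.03  0.04 -0.06] w 87.81503044995263
tool yaw deg -0.4567491492775447
shift before turn [73.81  1.78  4.17]  after turn [73.81  1.75  4.19]
[-0.13  0.62  0.11  1.63 -0.09  0.89  2.08]
```

View pics/w6.png

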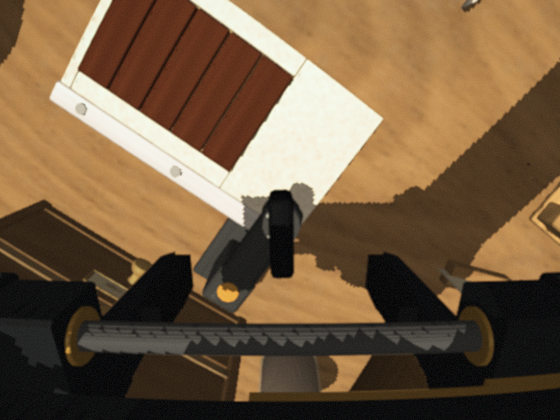

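>>> play_rows --steps '[{"x": 20,"y": 1,"z": 4,"yaw": -0.4,"fingers": -1},{"x": 20,"y": 0,"z": 0,"yaw": 0,"fingers": -1},{"x": 20,"y": 0,"z": 0,"yaw": 0,"fingers": -1},{"x": 14,"y": 0,"z": 0,"yaw": 0,"fingers": -1},{"x": 0,"y": 0,"z": 0,"yaw": 0,"fingers": -1},{"x": 0,"y": 0,"z": 0,"yaw": 0,"fingers": -1}]'

```text
time_s: 8.2
tool_pos: [646.9, -7.3, 76.9]
tcp_rot: [-0.743, 1.57, -0.233]
ft_force: [0.1, -0.5, -0.0]
width: 88.0
```

Run:
```python
from h import *
go([646.2,-7.5,77],np.pi/2+.507)
s=snap('wrist','w7')
```

```text
t 8.2 tcp [646.86  -7.32  76.93] ty ang 2.080625083224436 tilt [ 0. -0. -1.] F [ 0.05 -0.53 -0.01] M [ 0.05 -0.02  0.02] w 88.01267563660939
tool yaw deg 0.16207580468310934
shift before turn [-0.07  0.16 -0.66]  after turn [-0.07  0.16 -0.66]
```

View pics/w7.png

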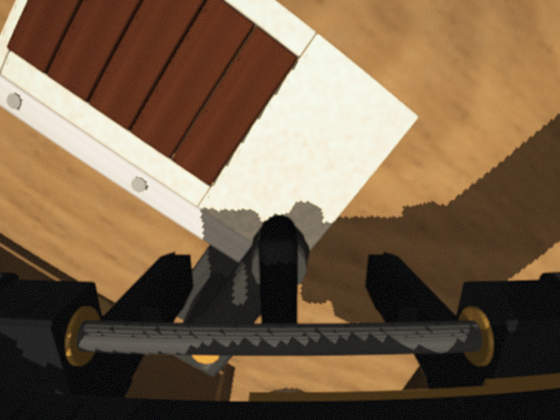

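>>> play_rows --steps '[{"x": 0,"y": 0,"z": -0.5,"yaw": 0,"fingers": 1},{"x": 0,"y": 0,"z": 0,"yaw": 0,"fingers": 1},{"x": 0,"y": 0,"z": 0,"yaw": 0,"fingers": 1},{"x": 0,"y": 0,"z": 0,"yaw": 0,"fingers": 1},{"x": 0,"y": 0,"z": 0,"yaw": 0,"fingers": 1},{"x": 0,"y": 0,"z": 0,"yaw": 0,"fingers": 1},{"x": 0,"y": 0,"z": 0,"yaw": 0,"fingers": 1}]'

```text
time_s: 8.95
tool_pos: [646.0, -7.5, 76.3]
tcp_rot: [-0.698, 1.571, -0.188]
ft_force: [-0.7, 0.2, -0.4]
width: 34.1
```

>>> play_rows --steps '[{"x": 0,"y": 0,"z": 0,"yaw": 0,"fingers": 1},{"x": 0,"y": 0,"z": 0,"yaw": 0,"fingers": 1},{"x": 0,"y": 0,"z": 0,"yaw": 0,"fingers": 1},{"x": 0,"y": 0,"z": 0,"yaw": 0,"fingers": 1}]'

```text
time_s: 9.35
tool_pos: [646.6, -7.7, 77.5]
tcp_rot: [-0.612, 1.569, -0.101]
ft_force: [-1.7, -0.6, 7.7]
width: 15.6
```

>>> play_rows --steps '[{"x": 0,"y": 0,"z": 0,"yaw": 4,"fingers": 1},{"x": 0,"y": 0,"z": 0,"yaw": 4,"fingers": 1},{"x": 0,"y": 0,"z": 0,"yaw": 4,"fingers": 1},{"x": 0,"y": 0,"z": 0,"yaw": 4,"fingers": 1},{"x": 0,"y": 0,"z": 0,"yaw": 4,"fingers": 1},{"x": 0,"y": 0,"z": 0,"yaw": 4,"fingers": 1},{"x": 0,"y": 0,"z": 0,"yaw": 4,"fingers": 1}]'

```text
time_s: 10.05
tool_pos: [646.7, -8.0, 77.5]
tcp_rot: [-0.311, 1.569, -0.292]
ft_force: [-0.9, -0.8, 8.1]
width: 15.8
```

Run:
```python
from h import *
go()
```

```text
t 10.05 tcp [646.66  -8.02  77.49] ty ang 1.5897052442834476 tilt [ 0. -0. -1.] F [-0.88 -0.8   8.06] M [-0.21  0.41  0.13] w 15.806140071994715
```

>>> play_rows --steps '[{"x": 0,"y": 0,"z": 0,"yaw": 5,"fingers": 1},{"x": 0,"y": 0,"z": 0,"yaw": 5,"fingers": 1},{"x": 0,"y": 0,"z": 0,"yaw": 5,"fingers": 1},{"x": 0,"y": 0,"z": 0,"yaw": 5,"fingers": 1},{"x": 0,"y": 0,"z": 0,"yaw": 5,"fingers": 1},{"x": 0,"y": 0,"z": 0,"yaw": 5,"fingers": 1},{"x": 0,"y": 0,"z": 0,"yaw": 5,"fingers": 1},{"x": 0,"y": 0,"z": 0,"yaw": 5,"fingers": 1},{"x": 0,"y": 0,"z": 0,"yaw": 0,"fingers": 1}]'

```text
time_s: 10.95
tool_pos: [646.5, -8.5, 77.5]
tcp_rot: [-0.077, 1.569, -0.757]
ft_force: [-2.9, -0.9, 8.2]
width: 16.1
```

Run:
```python
from h import *
go()
snap('wrist','w8')
```

```text
t 10.95 tcp [646.54  -8.48  77.48] ty ang 0.8917608165697042 tilt [ 0. -0. -1.] F [-2.86 -0.93  8.17] M [-0.35  0.51  0.03] w 16.054346194256784
```

View pics/w8.png

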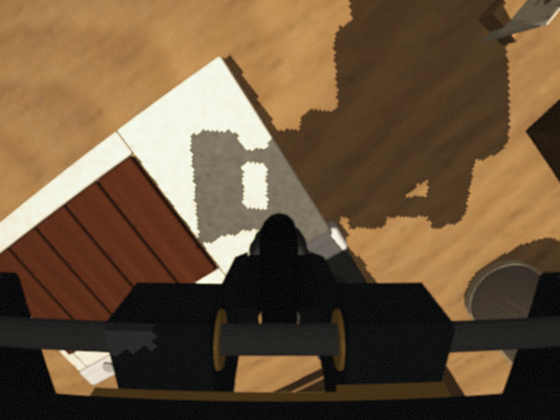

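>>> play_rows --steps '[{"x": 0,"y": 0,"z": 0,"yaw": 0,"fingers": -0.2},{"x": 0,"y": 0,"z": 0,"yaw": 0,"fingers": -0.2},{"x": 0,"y": 0,"z": 0,"yaw": 0,"fingers": -0.2},{"x": 0,"y": 0,"z": 0,"yaw": 0,"fingers": -0.2},{"x": -15,"y": 0,"z": 0,"yaw": 0,"fingers": -0.2},{"x": -30,"y": 0,"z": 0,"yaw": 0,"fingers": -1},{"x": -40,"y": 0,"z": 0,"yaw": 0,"fingers": -1},{"x": -40,"y": 0,"z": 0,"yaw": 0,"fingers": -1},{"x": 0,"y": -10,"z": -30,"yaw": 0,"fingers": -1},{"x": 0,"y": 0,"z": 0,"yaw": 0,"fingers": -1}]'

```text
time_s: 12.0
tool_pos: [614.1, 4.6, 202.9]
tcp_rot: [2.634, 1.569, 1.958]
ft_force: [-0.3, 0.7, -0.5]
width: 87.7
```

Run:
```python
from h import *
go([462,265,200],np.pi/2-.06)
print(sensors.observe()['joint_positions'])
snap('wrist','w9');snap('scene','s2')
i=cv2.imread('pics/s2.png');cv2.imwrite('pics/s2c.png',cv2.resize(i[140:290,210:410],None,fx=4,fy=4,interpolation=cv2.INTER_CUBIC))
```

```text
t 12.0 tcp [614.08   4.57 202.88] ty ang 0.8951214305547915 tilt [-0.  0. -1.] F [-0.33  0.72 -0.5 ] M [0.02 0.02 0.01] w 87.73854295436134
tool yaw deg -35.2755731067129
shift before turn [   3.45  108.09 -281.54]  after turn [   3.39  250.84 -167.42]
[-0.42  0.55  0.48  1.69 -0.3   0.97  1.06]
```

View pics/w9.png

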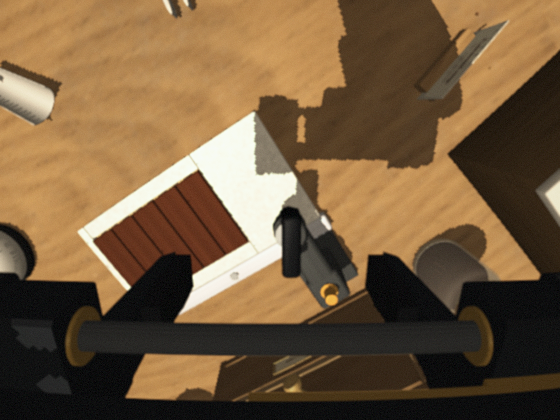

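View pics/s2c.png

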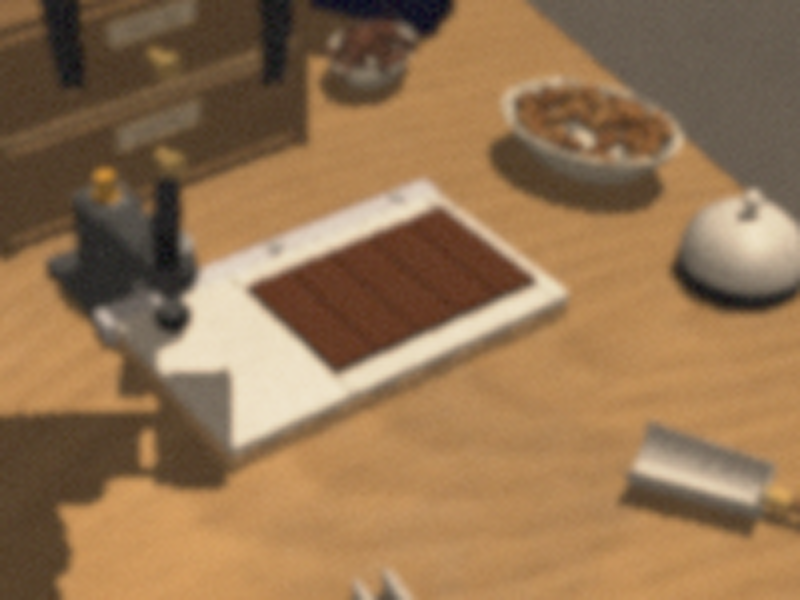

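>>> play_rows --steps '[{"x": -5,"y": 10,"z": -30,"yaw": 0,"fingers": -1},{"x": -5,"y": 10,"z": -30,"yaw": 0,"fingers": -1},{"x": -5,"y": 10,"z": -32,"yaw": 0,"fingers": -1},{"x": 0,"y": 10,"z": -32,"yaw": 0,"fingers": -1},{"x": 0,"y": 12,"z": -32,"yaw": 0,"fingers": -1},{"x": 0,"y": 12,"z": -32,"yaw": 0,"fingers": -1},{"x": 0,"y": 12,"z": -32,"yaw": 0,"fingers": -1},{"x": 0,"y": 12,"z": -32,"yaw": 0,"fingers": -1},{"x": 0,"y": 20,"z": -30,"yaw": 0,"fingers": -1},{"x": 0,"y": 0,"z": 0,"yaw": -7,"fingers": -1}]'

```text
time_s: 13.1
tool_pos: [462.2, 269.9, 215.8]
tcp_rot: [2.702, 1.569, 2.156]
ft_force: [-0.3, 0.4, -0.7]
width: 88.3
```

>>> play_rows --steps '[{"x": 0,"y": 0,"z": 0,"yaw": -7,"fingers": -1},{"x": 0,"y": 0,"z": 0,"yaw": -7,"fingers": -1},{"x": 0,"y": 0,"z": 0,"yaw": -7,"fingers": -1},{"x": 0,"y": 0,"z": 0,"yaw": -7,"fingers": -1},{"x": 0,"y": 0,"z": 0,"yaw": 0,"fingers": -1},{"x": 0,"y": 0,"z": 0,"yaw": 0,"fingers": -1}]'

```text
time_s: 13.7
tool_pos: [464.5, 263.9, 216.1]
tcp_rot: [-1.777, 1.57, -1.846]
ft_force: [0.3, -0.4, -0.2]
width: 88.3
```

Run:
```python
from h import *
go([462,264,200],np.pi/2-.066)
snap('wrist','w10')
```

```text
t 13.7 tcp [464.49 263.94 216.07] ty ang 1.5012984830131968 tilt [-0. -0. -1.] F [ 0.29 -0.4  -0.23] M [ 0.02 -0.04 -0.07] w 88.2894028225303
tool yaw deg -0.20041168608747237
shift before turn [16.07 -0.11 -2.49]  after turn [16.07 -0.1  -2.49]
```

View pics/w10.png

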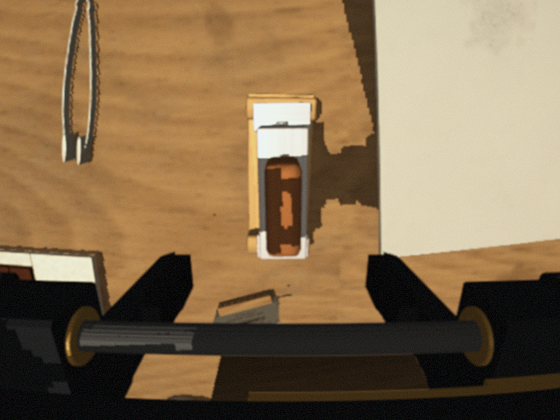

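Run:
```python
from h import *
i=load('w10')['img'][:,:,::-1]
cv2.imwrite('pics/w10a.png',cv2.resize(i[85:275,225:345],None,fx=3.1,fy=3.1,interpolation=cv2.INTER_CUBIC))
```

```text
(no output)
```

View pics/w10a.png

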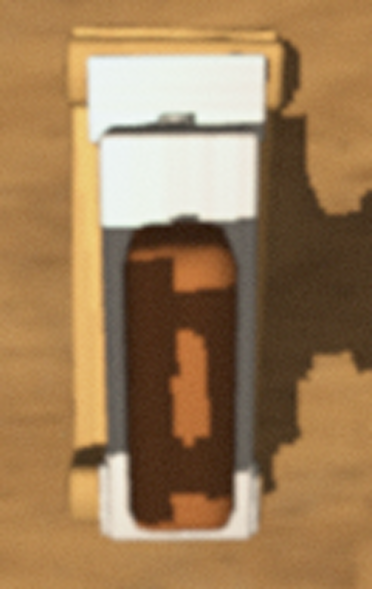

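Run:
```python
from h import *
w=load('w10');c=load('scene0');t=load('top0')
A=lambda a:(np.array(a,float)+.5)/3.1-.5+[225,85]
S2=lambda a:(np.array(a,float)+.5)/4-.5+[120,235]
T2=lambda a:(np.array(a,float)+.5)/5-.5+[140,180]
m=A([[128,270],[236,270],[238,510],[130,510]])
P=onz(w,m,128);print(P, 'yaw',[np.arctan2(*(P[b]-P[a])[[1,0]]) for a,b in((0,3),(1,2))],'mid y',P[:2].mean(0),P[2:].mean(0))
e=onz(w,A([[182,530],[182,250]]),128);print('ends',e,e.mean(0))
def tri(s1,a,s2,b):
    o1,d1=ray(s1,a);o2,d2=ray(s2,b)
    for x,y in zip(d1,d2):
        k=np.linalg.lstsq(np.c_[x,-y],o2-o1,rcond=None)[0];p,q=o1+k[0]*x,o2+k[1]*y;print('tri',(p+q)/2,np.linalg.norm(p-q))
tri(w,A([[182,530]]),c,S2([[212,185]])); tri(w,A([[182,530]]),t,T2([[161,285]]))
# rest/feet: far foot corners on z=30+? near rest base edges
print('feet edge far',onz(w,A([[102,540],[252,540]]),33),'near foot front',onz(w,A([[88,57],[265,57]]),33))
print('rest near',onz(w,A([[70,40],[285,42]]),30))
go(yaw=np.pi/2-.066)
```

```text
[[431.54 257.36 128.  ]
 [433.31 282.69 128.  ]
 [494.98 280.15 128.  ]
 [493.07 252.81 128.  ]] yaw [np.float64(-0.07388627804493751), np.float64(-0.04112383826679321)] mid y [432.43 270.02 128.  ] [494.02 266.48 128.  ]
ends [[499.57 265.6  128.  ]
 [427.7  270.34 128.  ]] [463.63 267.97 128.  ]
tri [499.86 264.46 125.56] 2.7306413972967993
tri [499.47 263.64 124.92] 4.788128690062934
feet edge far [[547.7  234.72  33.  ]
 [551.48 288.68  33.  ]] near foot front [[381.81 245.16  33.  ]
 [385.65 300.3   33.  ]]
rest near [[376.21 239.76  30.  ]
 [381.5  307.06  30.  ]]
t 13.75 tcp [464.36 264.04 216.09] ty ang 1.5018878853868827 tilt [-0. -0. -1.] F [ 0.59  0.21 -0.09] M [0.01 0.01 0.03] w 88.40480803153484
tool yaw deg -0.16664141764027904
```

>>> play_rows --steps '[{"x": 30,"y": 3,"z": 1,"yaw": -0.2,"fingers": -1},{"x": 30,"y": 0,"z": 0,"yaw": 0,"fingers": -1},{"x": 30,"y": 0,"z": 0,"yaw": 0,"fingers": -1},{"x": 25,"y": 0,"z": 0,"yaw": 0,"fingers": -1},{"x": 14,"y": 0,"z": 0,"yaw": 0,"fingers": -1},{"x": 0,"y": 0,"z": 0,"yaw": 0,"fingers": -1},{"x": 0,"y": 0,"z": 0,"yaw": 0,"fingers": 1},{"x": 0,"y": 0,"z": 0,"yaw": 0,"fingers": 1},{"x": 0,"y": 0,"z": 0,"yaw": 0,"fingers": 1},{"x": 0,"y": 0,"z": 0,"yaw": 0,"fingers": 1}]'

```text
time_s: 14.75
tool_pos: [465.6, 267.5, 88.1]
tcp_rot: [0.756, 1.569, 0.694]
ft_force: [-0.6, -1.1, -0.1]
width: 58.3
```

Run:
```python
from h import *
go([465,267,86],yaw=np.pi/2-.066)
snap('wrist','w11')
```

```text
t 14.75 tcp [465.6  267.54  88.07] ty ang 1.5087537567757736 tilt [ 0.  0. -1.] F [-0.64 -1.09 -0.08] M [ 0.01 -0.01 -0.06] w 58.250502210602775
tool yaw deg 0.2267440356227967
shift before turn [ 2.07 -0.58 -0.57]  after turn [ 2.07 -0.58 -0.57]
```

View pics/w11.png

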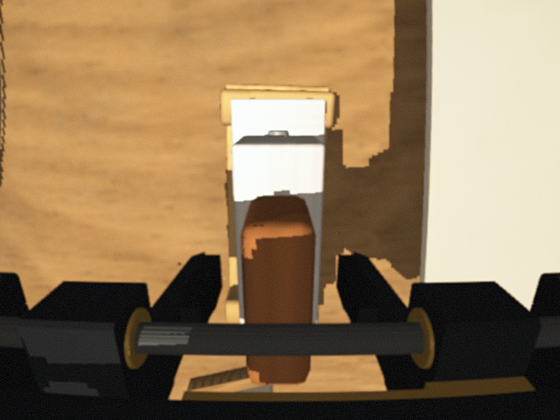

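Well centred. Close.

>>> play_rows --steps '[{"x": 1,"y": 0,"z": 0,"yaw": 0,"fingers": 1},{"x": 0,"y": 0,"z": 0,"yaw": 0,"fingers": 1},{"x": 0,"y": 0,"z": 0,"yaw": 0,"fingers": 1},{"x": 0,"y": 0,"z": 0,"yaw": 0,"fingers": 1},{"x": 0,"y": 0,"z": 0,"yaw": 0,"fingers": 1},{"x": 0,"y": 0,"z": 0,"yaw": 0,"fingers": 1},{"x": 0,"y": 0,"z": 0,"yaw": 0,"fingers": 1}]'

```text
time_s: 15.5
tool_pos: [465.1, 267.1, 86.2]
tcp_rot: [-2.13, 1.571, -2.191]
ft_force: [0.2, -1.5, 0.6]
width: 28.0
```

Run:
```python
from h import *
go([465,267,86],yaw=np.pi/2-.066)
snap('wrist','w12')
```

```text
t 15.5 tcp [465.14 267.09  86.23] ty ang 1.5088059738267534 tilt [-0. -0. -1.] F [ 0.19 -1.49  0.58] M [-0.01  0.02  0.03] w 27.997176334042372
tool yaw deg 0.22973585226255855
shift before turn [ 0.23 -0.09 -0.13]  after turn [ 0.23 -0.1  -0.13]
```

View pics/w12.png

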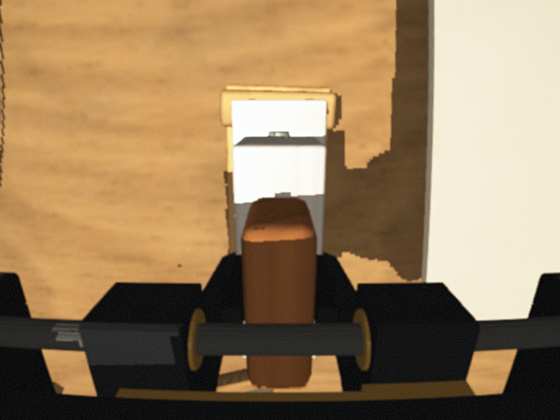

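Run:
```python
from h import *
w=load('w5')
A=lambda a:(np.array(a,float)+.5)/2.9-.5+[55,60]
P=onz(w,A([[52,92],[490,87],[498,361],[92,361]]),23);print(P,P.mean(0))
th=-.115;ex=np.array([np.cos(th),np.sin(th),0]);ey=np.array([-np.sin(th),np.cos(th),0])
C=P.mean(0)+35*ey;print('board ctr',C)
C=np.array([591.8,-92.5,0])
for y in(-110,-95,-35,25,38): print(y,C+y*ey)
go(C-97*ey+[0,0,200],yaw=np.pi/2+th)
```

```text
[[ 532.08 -195.04   23.  ]
 [ 550.5   -48.19   23.  ]
 [ 641.36  -59.94   23.  ]
 [ 624.03 -206.59   23.  ]] [ 586.99 -127.44   23.  ]
board ctr [591.01 -92.67  23.  ]
-110 [ 579.18 -201.77    0.  ]
-95 [ 580.9  -186.87    0.  ]
-35 [ 587.78 -127.27    0.  ]
25 [594.67 -67.67   0.  ]
38 [596.16 -54.75   0.  ]
t 15.55 tcp [465.17 267.1   86.25] ty ang 1.5088387496338878 tilt [-0. -0. -1.] F [ 0.72 -0.27  1.08] M [-0.08  0.01  0.01] w 28.08375972579997
tool yaw deg 3.039106963822521
shift before turn [-113.71 -447.95  143.51]  after turn [-113.71 -439.71  167.06]
```

>>> play_rows --steps '[{"x": -10,"y": 0,"z": 0,"yaw": 0,"fingers": 1},{"x": -24,"y": 0,"z": 0,"yaw": 0,"fingers": 1},{"x": -40,"y": 0,"z": 0,"yaw": 0,"fingers": 1},{"x": -40,"y": -10,"z": 5,"yaw": 0,"fingers": 1},{"x": 0,"y": -35,"z": 11,"yaw": 0,"fingers": 1},{"x": 0,"y": -35,"z": 11,"yaw": 0,"fingers": 1},{"x": 0,"y": -35,"z": 11,"yaw": 0,"fingers": 1},{"x": 0,"y": -35,"z": 11,"yaw": 0,"fingers": 1},{"x": 0,"y": -35,"z": 11,"yaw": 0,"fingers": 1},{"x": 0,"y": -35,"z": 11,"yaw": 0,"fingers": 1}]'

```text
time_s: 16.55
tool_pos: [522.0, 41.7, 200.5]
tcp_rot: [2.942, 1.57, 2.88]
ft_force: [0.7, -0.3, -3.8]
width: 27.9
```

Run:
```python
from h import *
go([580.5,-189,200],yaw=np.pi/2-.115)
```

```text
t 16.55 tcp [522.03  41.72 200.51] ty ang 1.5088238244514849 tilt [-0.  0. -1.] F [ 0.69 -0.31 -3.79] M [ 0.   -0.08  0.02] w 27.868460588214635
tool yaw deg 3.0382518138623738
shift before turn [   0.44 -226.66   72.65]  after turn [   0.44 -222.49   84.56]
```

>>> play_rows --steps '[{"x": 0,"y": -35,"z": 11,"yaw": 0,"fingers": 1},{"x": 0,"y": -35,"z": 11,"yaw": 0,"fingers": 1},{"x": 0,"y": -35,"z": 11,"yaw": 0,"fingers": 1},{"x": 0,"y": -35,"z": 11,"yaw": 0,"fingers": 1},{"x": 0,"y": -35,"z": 11,"yaw": 0,"fingers": 1},{"x": 0,"y": -30,"z": 10,"yaw": 0,"fingers": 1},{"x": 0,"y": -16,"z": 6,"yaw": 3,"fingers": 1},{"x": 0,"y": 0,"z": 0,"yaw": 0,"fingers": 1},{"x": 0,"y": 0,"z": 0,"yaw": 0,"fingers": 1}]'

```text
time_s: 17.45
tool_pos: [579.3, -180.2, 199.9]
tcp_rot: [2.381, 1.569, 2.266]
ft_force: [0.6, 0.8, -4.2]
width: 27.9
```

Run:
```python
from h import *
go([580.5,-189,110],yaw=np.pi/2-.115)
snap('wrist','w13');snap('scene','s3')
```

```text
t 17.45 tcp [ 579.28 -180.25  199.9 ] ty ang 1.4565403999940405 tilt [-0.  0. -1.] F [ 0.57  0.82 -4.18] M [ 0.05  0.01 -0.  ] w 27.870157675854752
tool yaw deg 0.042632253959744716
shift before turn [89.88 -8.67  2.33]  after turn [89.88 -8.67  2.34]
```

View pics/w13.png

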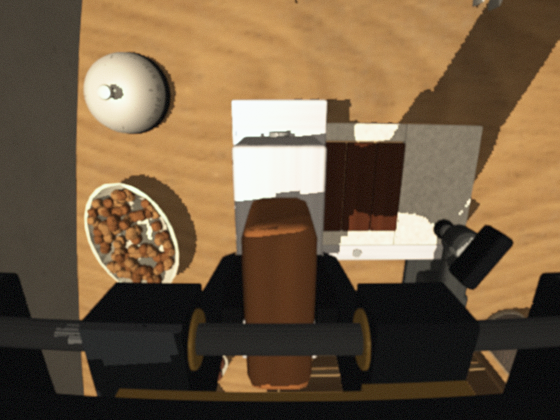

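View pics/s3.png

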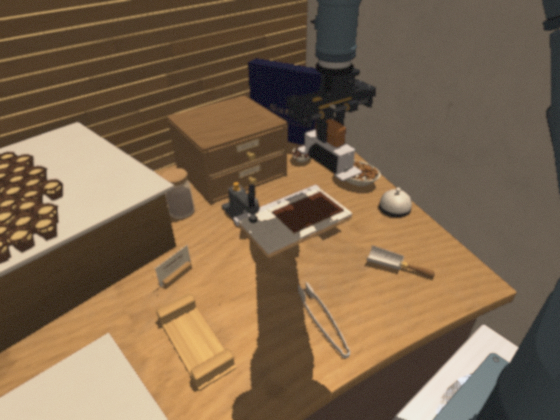

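>>> play_rows --steps '[{"x": 20,"y": -8.5,"z": 2,"yaw": 0,"fingers": 1},{"x": 30,"y": 0,"z": 0,"yaw": 0,"fingers": 1},{"x": 30,"y": 0,"z": 0,"yaw": 0,"fingers": 1},{"x": 17,"y": 0,"z": 0,"yaw": 0,"fingers": 1},{"x": 0,"y": 0,"z": 0,"yaw": 0,"fingers": 1},{"x": 0,"y": 0,"z": 0,"yaw": 0,"fingers": 1}]'

```text
time_s: 18.15
tool_pos: [581.0, -189.4, 103.8]
tcp_rot: [1.299, 1.57, 1.186]
ft_force: [0.9, 0.7, -3.8]
width: 28.0
```

Run:
```python
from h import *
go([580.5,-189,86],yaw=np.pi/2-.115)
snap('wrist','w14');snap('scene','s4')
```

```text
t 18.15 tcp [ 580.99 -189.36  103.76] ty ang 1.4578911075337735 tilt [ 0.  0. -1.] F [ 0.92  0.66 -3.77] M [-0.04  0.02  0.07] w 27.97087154236172
tool yaw deg 0.12002209534294382
shift before turn [17.76  0.3  -0.53]  after turn [17.76  0.3  -0.53]
```

View pics/w14.png

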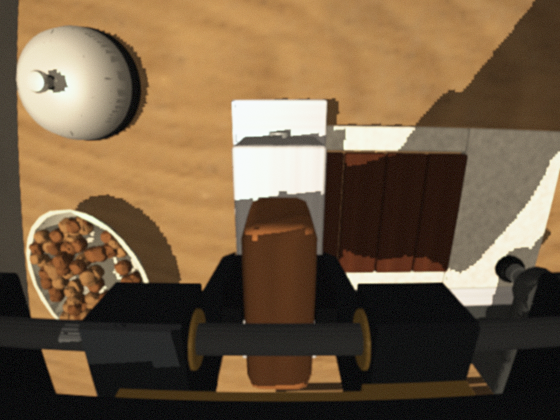

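Run:
```python
from h import *
w=load('w14');th=-.115;ex=np.array([np.cos(th),np.sin(th),0]);ey=np.array([-np.sin(th),np.cos(th),0])
C=np.array([591.5,-92.6,0])
J=lambda p:np.c_[(p-C)@ex,(p-C)@ey]
print('foot front',J(onz(w,[[236,100],[325,100]],51)),'panel near/far',J(onz(w,[[343,153],[465,154],[343,271],[445,271]],23)))
print('board near edge',J(onz(w,[[340,126],[466,129]],18)))
print('tcp',J(sensors.observe()['tool_pos'][None]))
```

```text
foot front [[ -81.38 -121.9 ]
 [ -81.47  -69.92]] panel near/far [[-46.61 -52.16]
 [-46.96  35.84]
 [ 45.33 -46.43]
 [ 46.19  36.  ]]
board near edge [[-64.69 -54.31]
 [-64.13  36.65]]
tcp [[  1.52 -98.06]]
```

>>> play_rows --steps '[{"x": 4,"y": 0,"z": -1,"yaw": 0,"fingers": 1},{"x": 4,"y": 0,"z": 0,"yaw": 0,"fingers": 1},{"x": 3,"y": 0,"z": 0,"yaw": 0,"fingers": 1},{"x": 3,"y": 0,"z": 0,"yaw": 0,"fingers": 1},{"x": 0,"y": 0,"z": 0,"yaw": 0,"fingers": 1},{"x": 0,"y": 0,"z": 0,"yaw": 0,"fingers": 1}]'

```text
time_s: 18.85
tool_pos: [580.0, -190.5, 89.7]
tcp_rot: [-0.107, 1.57, -0.222]
ft_force: [-0.2, 0.0, 1.4]
width: 27.9
```

>>> play_rows --steps '[{"x": 2,"y": 0,"z": 0,"yaw": 0,"fingers": 1},{"x": 1.5,"y": 0,"z": 0,"yaw": 0,"fingers": 1},{"x": 0,"y": 0,"z": 0,"yaw": 0,"fingers": 1},{"x": 0,"y": 0,"z": 0,"yaw": 0,"fingers": 1}]'

```text
time_s: 19.25
tool_pos: [580.0, -190.6, 86.1]
tcp_rot: [-0.244, 1.57, -0.359]
ft_force: [-1.1, -0.6, 5.6]
width: 27.7
```

Run:
```python
from h import *
go([580.5,-189,86],yaw=np.pi/2-.115)
```

```text
t 19.25 tcp [ 580.02 -190.55   86.11] ty ang 1.4564486384660957 tilt [ 0. -0. -1.] F [-1.11 -0.55  5.63] M [ 0.01  0.03 -0.03] w 27.66810208197257
tool yaw deg 0.0373747056868378
shift before turn [0.11 1.59 0.3 ]  after turn [0.11 1.59 0.29]
```

>>> play_rows --steps '[{"x": 0,"y": -4,"z": 0,"yaw": 0,"fingers": 1},{"x": 0,"y": -4,"z": 0,"yaw": 0,"fingers": 1},{"x": 0,"y": 4,"z": 0,"yaw": 0,"fingers": 1},{"x": 0,"y": 6,"z": 0,"yaw": 0,"fingers": 1},{"x": 0,"y": 6,"z": 0,"yaw": 0,"fingers": 1},{"x": 0,"y": 6,"z": 0,"yaw": 0,"fingers": 1},{"x": 0,"y": 6,"z": 0,"yaw": 0,"fingers": 1},{"x": 0,"y": 6,"z": 0,"yaw": 0,"fingers": 1},{"x": 0,"y": 6,"z": 0,"yaw": 0,"fingers": 1}]'

```text
time_s: 20.15
tool_pos: [583.6, -157.4, 85.8]
tcp_rot: [0.98, 1.57, 0.867]
ft_force: [1.7, -1.0, 4.5]
width: 28.0
```

Run:
```python
from h import *
go([596.5,-55,86],yaw=np.pi/2-.115)
```

```text
t 20.15 tcp [ 583.64 -157.39   85.81] ty ang 1.4571619941806129 tilt [ 0.  0. -1.] F [ 1.65 -1.    4.5 ] M [-0.13 -0.36 -0.07] w 27.95198654851839
tool yaw deg 0.07824697742020909
shift before turn [ -0.14 103.19   1.17]  after turn [ -0.14 103.19   1.03]
```

>>> play_rows --steps '[{"x": 0,"y": 6,"z": 0,"yaw": 0,"fingers": 1},{"x": 0,"y": 6,"z": 0,"yaw": 0,"fingers": 1},{"x": 0,"y": 6,"z": 0,"yaw": 0,"fingers": 1},{"x": 0,"y": 6,"z": 0,"yaw": 0,"fingers": 1},{"x": 0,"y": 6,"z": 0,"yaw": 0,"fingers": 1},{"x": 0,"y": 6,"z": 0,"yaw": 0,"fingers": 1},{"x": 0,"y": 6,"z": 0,"yaw": 0,"fingers": 1},{"x": 0,"y": 6,"z": 0,"yaw": 0,"fingers": 1},{"x": 0,"y": 6,"z": 0,"yaw": 0,"fingers": 1}]'

```text
time_s: 21.05
tool_pos: [589.6, -103.9, 85.8]
tcp_rot: [1.331, 1.57, 1.217]
ft_force: [0.7, -0.5, 5.1]
width: 27.8
```

Run:
```python
from h import *
go([596.5,-55,86],yaw=np.pi/2-.115)
snap('wrist','w15')
```

```text
t 21.05 tcp [ 589.62 -103.87   85.78] ty ang 1.4569571607820901 tilt [ 0.  0. -1.] F [ 0.68 -0.5   5.1 ] M [-0.1  -0.39 -0.07] w 27.83380812653272
tool yaw deg 0.06651088818153542
shift before turn [-0.19 49.34  1.29]  after turn [-0.19 49.34  1.23]
```

View pics/w15.png

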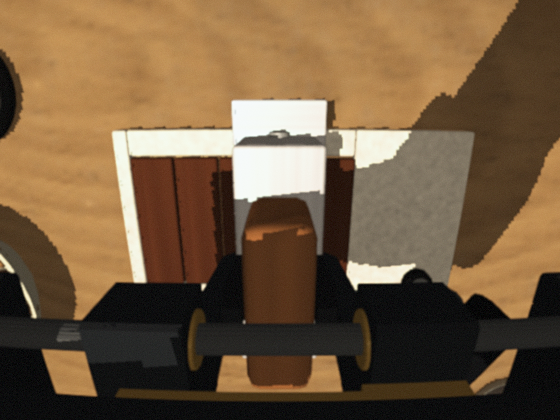

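>>> play_rows --steps '[{"x": 0,"y": 6,"z": 0,"yaw": 0,"fingers": 1},{"x": 0,"y": 6,"z": 0,"yaw": 0,"fingers": 1},{"x": 0,"y": 6,"z": 0,"yaw": 0,"fingers": 1},{"x": 0,"y": 6,"z": 0,"yaw": 0,"fingers": 1},{"x": 0,"y": 6,"z": 0,"yaw": 0,"fingers": 1},{"x": 0,"y": 6,"z": 0,"yaw": 0,"fingers": 1},{"x": 0,"y": 6,"z": 0,"yaw": 0,"fingers": 1},{"x": 0,"y": 4,"z": 0,"yaw": 0,"fingers": 1},{"x": 0,"y": 0,"z": 0,"yaw": 0,"fingers": 1}]'

```text
time_s: 22.0
tool_pos: [594.8, -57.4, 85.7]
tcp_rot: [1.72, 1.57, 1.607]
ft_force: [2.4, 0.3, 5.0]
width: 28.1
```

Run:
```python
from h import *
go([591.5,-92.6,86],yaw=np.pi/2-.115)
```

```text
t 22.0 tcp [594.82 -57.39  85.68] ty ang 1.4578781511651595 tilt [-0.  0. -1.] F [2.39 0.25 5.  ] M [ 0.1  -0.39 -0.09] w 28.090728134916123
tool yaw deg 0.11927975010354694
shift before turn [ -0.36 -35.36   0.66]  after turn [ -0.36 -35.35   0.74]
```

>>> play_rows --steps '[{"x": 0,"y": -4,"z": 0,"yaw": 0,"fingers": 1},{"x": 0,"y": -7,"z": 0,"yaw": 0,"fingers": 1},{"x": 0,"y": -7,"z": 0,"yaw": 0,"fingers": 1},{"x": 0,"y": -7,"z": 0,"yaw": 0,"fingers": 1},{"x": 0,"y": -7,"z": 0,"yaw": 0,"fingers": 1},{"x": 0,"y": -7,"z": 0,"yaw": 0,"fingers": 1},{"x": 0,"y": -7,"z": 0,"yaw": 0,"fingers": 1},{"x": 0,"y": -7,"z": 0,"yaw": 0,"fingers": 1},{"x": 0,"y": -7,"z": 0,"yaw": 0,"fingers": 1},{"x": 0,"y": -7,"z": 0,"yaw": 0,"fingers": 1}]'

```text
time_s: 23.0
tool_pos: [587.1, -124.9, 85.7]
tcp_rot: [1.756, 1.57, 1.643]
ft_force: [1.1, 0.2, 4.8]
width: 27.4
```

>>> play_rows --steps '[{"x": 0,"y": -7,"z": 0,"yaw": 0,"fingers": 1},{"x": 0,"y": -7,"z": 0,"yaw": 0,"fingers": 1},{"x": 0,"y": -7,"z": 0,"yaw": 0,"fingers": 1},{"x": 0,"y": -7,"z": 0,"yaw": 0,"fingers": 1},{"x": 0,"y": -7,"z": 0,"yaw": 0,"fingers": 1},{"x": 0,"y": -7,"z": 0,"yaw": 0,"fingers": 1},{"x": 0,"y": -7,"z": 0,"yaw": 0,"fingers": 1},{"x": 0,"y": -7,"z": 0,"yaw": 0,"fingers": 1},{"x": 0,"y": -7,"z": 0,"yaw": 0,"fingers": 1},{"x": 0,"y": 0,"z": 0,"yaw": 0,"fingers": 1}]'

```text
time_s: 24.0
tool_pos: [579.9, -188.8, 85.9]
tcp_rot: [-0.73, 1.57, -0.846]
ft_force: [0.5, -0.6, 5.5]
width: 27.8
```

Run:
```python
from h import *
go([591.5,-92.6,86],yaw=np.pi/2-.115)
```

```text
t 24.0 tcp [ 579.85 -188.84   85.87] ty ang 1.4555692567453682 tilt [ 0. -0. -1.] F [ 0.47 -0.62  5.5 ] M [-0.19 -0.32  0.  ] w 27.777384941798168
tool yaw deg -0.013010155491802587
shift before turn [-0.15 96.94  0.5 ]  after turn [-0.15 96.94  0.53]
```

Lift and return toward the rest, with a look at the board on the way.

>>> play_rows --steps '[{"x": -10,"y": 0,"z": 0,"yaw": 0,"fingers": 1},{"x": -30,"y": 0,"z": 0,"yaw": 0,"fingers": 1},{"x": -38,"y": 0,"z": 0,"yaw": 0,"fingers": 1},{"x": -38,"y": 10,"z": -8,"yaw": 0,"fingers": 1},{"x": 0,"y": 34,"z": -13,"yaw": -1,"fingers": 1},{"x": 0,"y": 35,"z": -13,"yaw": -1,"fingers": 1},{"x": 0,"y": 35,"z": -13,"yaw": -1,"fingers": 1},{"x": 0,"y": 35,"z": -13,"yaw": 0,"fingers": 1},{"x": 0,"y": 35,"z": -13,"yaw": 0,"fingers": 1},{"x": 0,"y": 35,"z": -13,"yaw": 0,"fingers": 1}]'

```text
time_s: 25.0
tool_pos: [508.8, 38.9, 200.7]
tcp_rot: [-3.02, 1.566, -3.081]
ft_force: [0.4, 0.2, -4.2]
width: 27.4
```

Run:
```python
from h import *
go([465.1,267.1,201],yaw=1.509)
```

```text
t 25.0 tcp [508.81  38.86 200.69] ty ang 1.5095909292889744 tilt [-0. -0. -1.] F [ 0.39  0.16 -4.23] M [ 0.09 -0.07  0.04] w 27.44608353945324
tool yaw deg 0.03385775424890711
shift before turn [ -0.16 225.14 -57.59]  after turn [ -0.16 225.11 -57.73]
```

>>> play_rows --steps '[{"x": 0,"y": 36,"z": -9,"yaw": 0,"fingers": 1},{"x": 0,"y": 36,"z": -9,"yaw": 0,"fingers": 1},{"x": 0,"y": 36,"z": -9,"yaw": 0,"fingers": 1},{"x": 0,"y": 36,"z": -9,"yaw": 0,"fingers": 1},{"x": 0,"y": 36,"z": -9,"yaw": 0,"fingers": 1},{"x": 0,"y": 25,"z": -9,"yaw": 0,"fingers": 1},{"x": 0,"y": 13,"z": -3,"yaw": 0,"fingers": 1},{"x": 0,"y": 0,"z": 0,"yaw": 0,"fingers": 1},{"x": 0,"y": 0,"z": 0,"yaw": 0,"fingers": 1},{"x": 0,"y": 0,"z": 0,"yaw": 0,"fingers": 1}]'

```text
time_s: 26.0
tool_pos: [468.8, 255.8, 201.6]
tcp_rot: [-1.798, 1.569, -1.863]
ft_force: [0.0, -0.3, -3.6]
width: 27.6
```

Run:
```python
from h import *
go([465.1,267.1,101],yaw=1.509)
snap('top','t2');snap('scene','s5')
i=cv2.imread('pics/t2.png');a=cv2.resize(i[145:275,250:410],None,fx=4,fy=4,interpolation=cv2.INTER_CUBIC)
cv2.imwrite('pics/t2c.png',a)
i=cv2.imread('pics/s5.png');cv2.imwrite('pics/s5c.png',cv2.resize(i[140:290,210:410],None,fx=4,fy=4,interpolation=cv2.INTER_CUBIC))
```

```text
t 26.0 tcp [468.84 255.78 201.61] ty ang 1.505950413606439 tilt [-0. -0. -1.] F [ 0.04 -0.26 -3.65] M [0.02 0.06 0.02] w 27.58808880562317
tool yaw deg -0.17472842961156118
shift before turn [100.6   11.2   -4.43]  after turn [100.6   11.21  -4.4 ]
```

View pics/s5c.png

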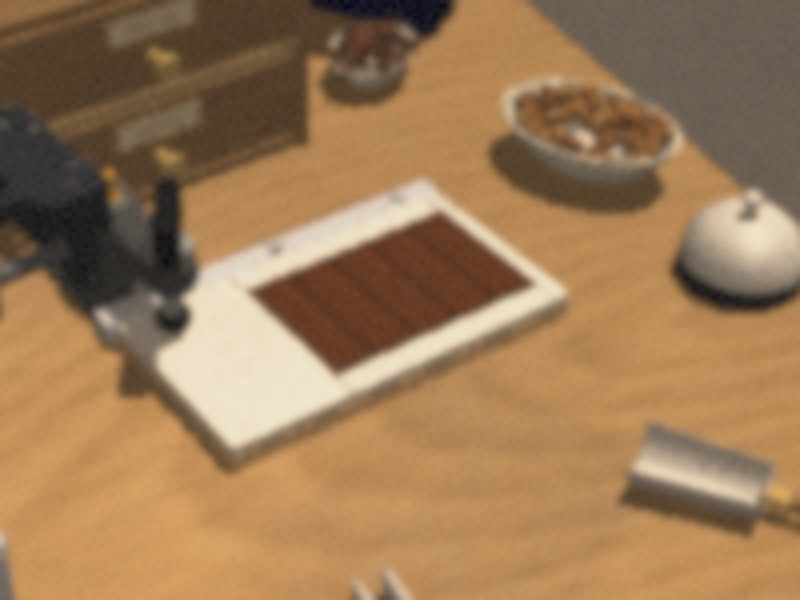

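View pics/t2c.png

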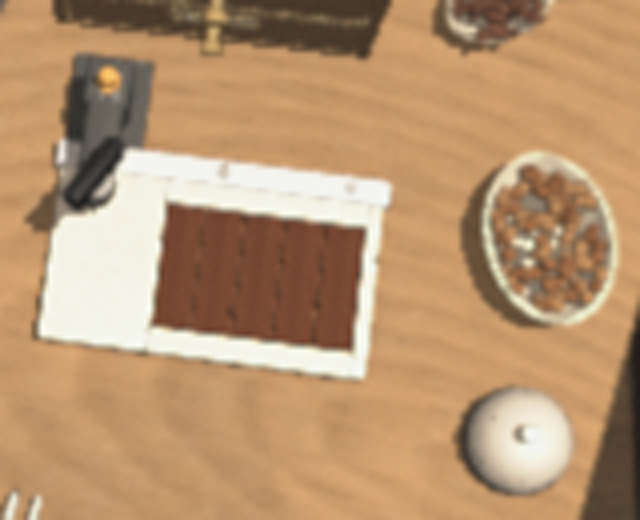

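Run:
```python
from h import *
th=-.115;ex=np.array([np.cos(th),np.sin(th),0]);ey=np.array([-np.sin(th),np.cos(th),0])
def run(n,C):
    s=load(n);P=cloud(s);x=(P-C)@ex;y=(P-C)@ey
    m=lambda cx,cy,rx,ry:(abs(x-cx)<rx)&(abs(y-cy)<ry)&(P[...,2]<60)&(P[...,2]>0)
    b=np.median(P[m(0,50,40,8)][:,2]) 
    print(n,'board',b,'panels',[round(float(np.median(P[m(0,c,40,10)][:,2])),2) for c in(-95,-65,-35,-5,25)],'rims x',np.median(P[m(-56,-35,5,60)][:,2]))
C=np.array([591.5,-92.6,0])
run('w5',C); run('t1',C); run('s2',C);run('t2',C);run('s5',C);run('w15',C)
```

```text
w5 board 18.204670292865956 panels [23.32, 23.32, 23.24, 23.23, 23.23] rims x 18.26832050921857
t1 board 17.6407570121238 panels [22.28, 23.12, 22.9, 24.39, 22.98] rims x nan
s2 board 17.849865715465 panels [22.66, 22.72, 22.61, 22.67, 22.51] rims x 17.60278494848791
t2 board 17.702653324995936 panels [18.62, 18.47, 18.96, 18.1, 18.1] rims x 17.27490209749442
s5 board 17.78371134880217 panels [18.75, 18.59, 18.71, 18.57, 18.61] rims x 17.62035117550738
w15 board 18.286294803740063 panels [19.27, 19.31, 19.32, nan, 23.3] rims x 18.273636352610595
  return _methods._mean(a, axis=axis, dtype=dtype,
  ret = ret.dtype.type(ret / rcount)
```

All five panels read 4 mm lower, so they are fully down. Next I stand the roller back on its rest.

>>> play_rows --steps '[{"x": 20,"y": 11,"z": -4.5,"yaw": 0,"fingers": 1},{"x": 30,"y": 0,"z": 0,"yaw": 0,"fingers": 1},{"x": 30,"y": 0,"z": 0,"yaw": 0,"fingers": 1},{"x": 12,"y": 0,"z": 0,"yaw": 0,"fingers": 1},{"x": 0,"y": 0,"z": 0,"yaw": 0,"fingers": 1},{"x": 0,"y": 0,"z": 0,"yaw": 0,"fingers": 1}]'

```text
time_s: 26.7
tool_pos: [465.6, 269.3, 110.7]
tcp_rot: [0.485, 1.57, 0.422]
ft_force: [0.2, -0.3, -4.8]
width: 27.5
```

Run:
```python
from h import *
go([465.1,267.1,86.2],yaw=1.509)
snap('wrist','w16')
```

```text
t 26.7 tcp [465.57 269.26 110.7 ] ty ang 1.5079758137111523 tilt [ 0.  0. -1.] F [ 0.25 -0.35 -4.78] M [-0.   -0.01  0.05] w 27.491090246888636
tool yaw deg -0.05868155178613385
shift before turn [24.5  -2.2  -0.36]  after turn [24.5  -2.2  -0.36]
```

View pics/w16.png

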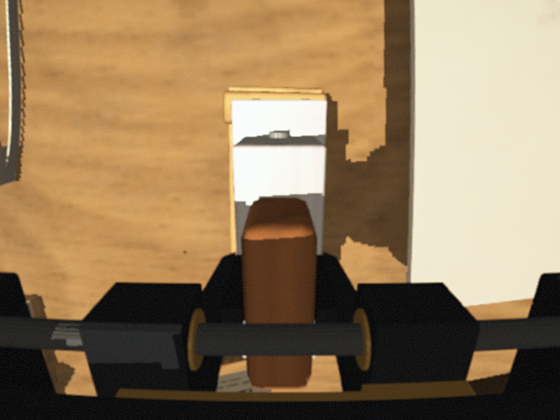

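>>> play_rows --steps '[{"x": 8,"y": -2,"z": -0.5,"yaw": 0,"fingers": 1},{"x": 8,"y": 0,"z": 0,"yaw": 0,"fingers": 1},{"x": 4,"y": 0,"z": 0,"yaw": 0,"fingers": 1},{"x": 2,"y": 0,"z": 0,"yaw": 0,"fingers": 1},{"x": 0,"y": 0,"z": 0,"yaw": 0,"fingers": 1},{"x": 0,"y": 0,"z": 0,"yaw": 0,"fingers": 1}]'

```text
time_s: 27.35
tool_pos: [464.1, 267.5, 87.8]
tcp_rot: [0.2, 1.571, 0.139]
ft_force: [-0.5, -0.7, -4.4]
width: 28.0
```

Run:
```python
from h import *
go([465.1,267.1,86.2],yaw=1.509)
```

```text
t 27.35 tcp [464.13 267.45  87.8 ] ty ang 1.5088883583194075 tilt [ 0.  0. -1.] F [-0.5  -0.7  -4.36] M [-0.02 -0.02  0.  ] w 28.02315699807915
tool yaw deg -0.0063965971156927665
shift before turn [ 1.6  -0.29  0.99]  after turn [ 1.6  -0.29  0.99]
```

>>> play_rows --steps '[{"x": 1,"y": 0,"z": 1,"yaw": 0,"fingers": 1},{"x": 1,"y": 0,"z": 0,"yaw": 0,"fingers": 1},{"x": 0,"y": 0,"z": 0,"yaw": 0,"fingers": 1}]'

```text
time_s: 27.65
tool_pos: [465.5, 267.5, 86.2]
tcp_rot: [0.632, 1.57, 0.57]
ft_force: [0.1, -0.5, 1.4]
width: 27.6
```

Feet have touched (force went from −4.4 to +1.4 N). Release and retreat.

>>> play_rows --steps '[{"x": 0,"y": 0,"z": 0,"yaw": 0,"fingers": -0.8},{"x": 0,"y": 0,"z": 0,"yaw": 0,"fingers": -0.8},{"x": 0,"y": 0,"z": 0,"yaw": 0,"fingers": -0.8},{"x": 0,"y": 0,"z": 0,"yaw": 0,"fingers": -0.8},{"x": 0,"y": 0,"z": 0,"yaw": 0,"fingers": -0.8},{"x": 0,"y": 0,"z": 0,"yaw": 0,"fingers": -0.8},{"x": -15,"y": 0,"z": 0,"yaw": 0,"fingers": -0.8},{"x": -40,"y": 0,"z": 0,"yaw": 0,"fingers": -0.8},{"x": -45,"y": 0,"z": 0,"yaw": 0,"fingers": -0.8},{"x": -45,"y": 0,"z": 0,"yaw": 0,"fingers": -0.8}]'

```text
time_s: 28.65
tool_pos: [464.7, 267.0, 232.2]
tcp_rot: [-2.222, 1.57, -2.284]
ft_force: [1.4, 0.4, -0.4]
width: 79.1
```

>>> play_rows --steps '[{"x": -20,"y": 0,"z": 0,"yaw": 0,"fingers": -0.8},{"x": 0,"y": 0,"z": 0,"yaw": 0,"fingers": -0.8}]'

```text
time_s: 28.85
tool_pos: [466.7, 268.3, 254.1]
tcp_rot: [0.746, 1.564, 0.684]
ft_force: [0.1, -0.5, -0.1]
width: 79.4
```

Run:
```python
from h import *
go([465.1,267.1,86.2],yaw=1.509)
snap('wrist','w17');snap('scene','s6')
```

```text
t 28.85 tcp [466.74 268.34 254.07] ty ang 1.5087154254514465 tilt [ 0.  0. -1.] F [ 0.12 -0.5  -0.14] M [-0.01  0.02  0.02] w 79.40097073425663
tool yaw deg -0.016304920588947756
shift before turn [167.85  -2.07  -2.35]  after turn [167.85  -2.07  -2.35]
```

View pics/w17.png

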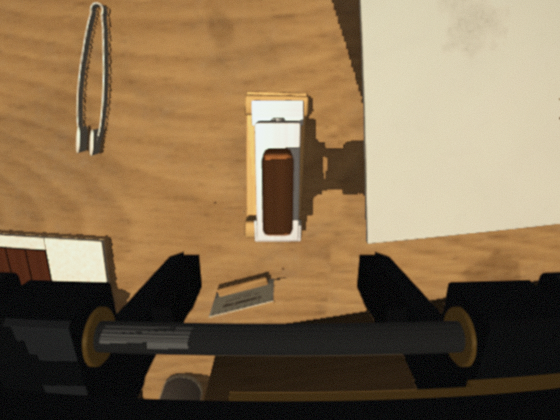

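View pics/s6.png

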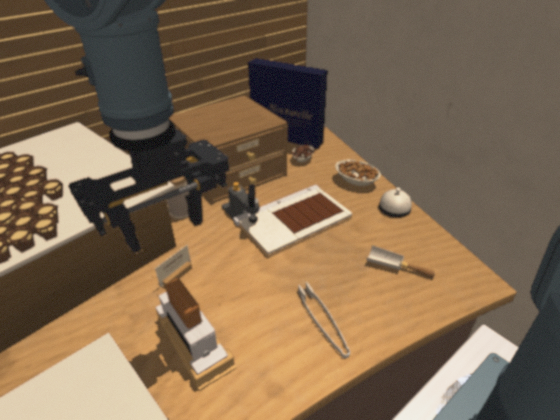

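Run:
```python
from h import *
print(manip.finish_job())
```

```text
the job is handed in; nothing more can be done
None
```

I handed the job in at about 29 s, with every step done in the order asked; no verdict was reported.

- **Board:** I pushed it back with the open fingertips until it stopped moving at about 19 N. In the pictures its back edge lies flush on the fence, at about the same angle (−0.115 against −0.114 rad).
- **Clamp:** I turned the knob about 1.19 rad in one grasp. The brass tab stands clear of the column in the later pictures.
- **Panels:** I rolled them once each way with the roller, at roughly 9 to 10 N. In the depth maps all five tops went from about 23 mm to about 18.7 mm, within about 1 mm of the board surface, which is fully down.
- **Roller:** It stands upright on both rails at the pose I took it from. The feet touched down at about 1.4 N before I released it.
- **Bystanders:** The bell, bowl and card stand look unmoved in the last pictures. I compared these by eye only.

No check failed. The spring force came out about 2 N above what the roller's height suggested, which is within the calibration error. My fixes for the jig's position along the fence differ by about 2 mm.

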